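# Stand up the gas cylinders, set the regulator and lock it with the jam nut

### The arm

A 7-joint arm with a two-finger parallel gripper is mounted at the origin on a cart in front of the work surface, level with it; the furniture and walls round the work are solid. World frame = base frame: x ahead of the robot, y to its left, z up, the work surface at z = 0. Lengths are in m, angles in rad, forces in N, time in s.
With the tool pointing down it reaches from about 0.425 to 0.875 m from the base axis. Payload 4.7 kg.
Tool frame: the origin (TCP) lies at the very end of the fingers, on their centre line; the grasp point (between the pads) lies 19 mm behind it; z points along the fingers, y is the line along which they close (so a half turn about z gives the same grasp; the last joint's range is limited). The gripper opens to 87 mm and grips with 3 to 60 N. Pads are 19 mm wide; open, the fingers measure 117 mm over their backs; the gripper's body (75 mm by 190 mm) begins 51 mm behind the grasp point.
Start: joints at [-1.319, 0.321, -0.07, 1.45, 0.023, 1.371, -0.057], TCP at [0.153, 0.632, 0.223] pointing down, gripper open.
Joint ranges: [-2.86, 2.86], [-0.3, 2.09], [-1.38, 1.24], [0.06, 2.45], [-1.56, 4.7], [0.09, 2.05], [-2.69, 2.69]. Speed limits (rad/s): [2.57, 2.57, 3.14, 3.14, 3.14, 3.14, 3.14].

### API

Orientations are given as a rotation vector (axis times angle).
In Python, from bench import get_state, get_image, get_calibration, close_job gives the robot as it stands.
- The arm moves only by the shell command python3 -m crank 'ROWS' [FORCE]. ROWS is JSON, a list of rows, each a list of 5 numbers: the opening, from 0 (shut) to 1 (fully open), then the shift along the world's x, y, z in units of 0.2 m (1.0 is 0.2 m), then the turn about the world's z in units of 2 pi rad (1.0 is 2 pi rad). A call has 1 to 5 rows; each row is the pose to reach, as a shift and turn from the pose commanded when the call began, turning the shorter way round; what a row does not reach only later rows make up. A row lasts 1/8 s, in which the tool goes at most 62.5 mm and 10.7 degrees, less where a joint would pass 70% of its speed; a pose out of reach is approached as far as the arm can. A call with a number of a shift or a turn outside -1 to 1 is refused whole. A call with a gripper value outside its range is refused whole. The fingers move at their own pace and stop on an object; FORCE is the grip in N (left out, the last holds). Time passes only in rows, so rows that repeat a pose let the fingers close. It gives the time, the measured TCP pose, the force, the opening and the grip force at its end, in the units of the state.
- get_state(): the state, without advancing time (a new reading comes with each control period).
- get_image(name): name is "scene" or "top"; returns the picture (384x512x3 uint8, red, green, blue); there is no depth.
- get_calibration(name): a dict with "fovy" (degrees; the focal length in pixels is half the picture's height over the tangent of half this angle, whatever the lens; pixels are square), "cx", "cy" (the principal point, pixels), "k1" (the pictures are not rectified: a ray, as slopes to the right and down, at radius r is drawn at 1 + k1 r^2 times it, then the intrinsics apply), "R" (3x3) and "t" (3): a world point X has camera coordinates R X + t. Camera axes: x right, y down, z forward; pixel columns grow to the right and rows downward; lengths in m; the calibration is good to about 2 mm. A picture is of the moment at which its call begins. get_calibration takes no time and is no camera call.
- close_job(): hands the job in; it is judged then, once.
The state is a dict: "time": time; "joint_positions": joint angles; "qd": joint speeds; "joint_torque": joint torques, N m; "position": TCP position; "tool_rot": TCP orientation; "ft_force": force on the tool from outside, world axes, zero at the start; "torque": the same for the moment, N m; "grip_width": opening from 0.0 (shut) to 1.0 (fully open); "grip_force": force on a finger pad.
Only numpy, scipy, OpenCV 4.12 (cv2) and the standard library are available. Lean on these libraries where they do the work, as an engineer would, in place of code of your own. Each camera call takes 0.05 s, during which the arm holds its last target. There are 200 camera calls.

### The job

Get the gas station ready: stand every small gas cylinder that lies on the bench upright in the rack, valve up, one to a bay, close to the back wall (butt its foot against the wall and lift the valve end). On the regulator, turn the T-bar until its pointer is on the set mark, put the slotted holding key over the T-bar with its handle over the mark, against the hold post, so that the screw cannot follow, and then swing the jam nut's lever clockwise until the nut is fully tight with the pointer still on the mark. Then lift the key off, lay it back in its tray, and leave the tin and the side cutters where they are.

Things in the scene. Friction and masses are not known exactly. Their poses are not given: they have to be found in the camera images.
- rack: Cylinder rack of grey sheet metal, fixed: a back wall 276 mm long (along its y) and 110 mm high, and four thin fins (4 mm thick, 85 mm high, standing out 52 mm) that part three open bays of 84 mm clear width. Origin: middle of the wall's front face, at bench level; its -x axis points out of the bays, away from the wall. The bays' floor is the bench itself.
- bay_0 (a point): Where the foot of a cylinder stands in bay 0: bench level, mid-width of the bay, 28.5 mm in front of the wall. Bays are 88 mm apart along the rack's y; any bay will do for any cylinder.
- bay_1 (a point): Where the foot of a cylinder stands in bay 1: bench level, mid-width of the bay, 28.5 mm in front of the wall. Bays are 88 mm apart along the rack's y; any bay will do for any cylinder.
- bay_2 (a point): Where the foot of a cylinder stands in bay 2: bench level, mid-width of the bay, 28.5 mm in front of the wall. Bays are 88 mm apart along the rack's y; any bay will do for any cylinder.
- cylinder_0_neck (a point): Small gas cylinder (may be absent), 195 mm long, 0.23 to 0.45 kg: this point is on its axis at the brass neck (20 mm thick, 140 to 183 mm from the foot's face), 166 mm from the foot's face; above it a cap 27 mm thick. x axis: from foot to valve. At the start it lies flat, axis 28 mm above the bench, foot toward the rack. Held lightly by the neck (about 6 N) it pivots between the fingers.
- cylinder_0_foot (a point): Centre of the end face of the same cylinder's square rubber foot (56 x 56 mm, 24 mm long; above it the aluminium body, 54 mm thick); it stands on this face. x axis: from foot to valve. Lying it is 28 mm above the bench, standing 0.
- cylinder_1_neck (a point): Small gas cylinder (may be absent), 195 mm long, 0.23 to 0.45 kg: this point is on its axis at the brass neck (20 mm thick, 140 to 183 mm from the foot's face), 166 mm from the foot's face; above it a cap 27 mm thick. x axis: from foot to valve. At the start it lies flat, axis 28 mm above the bench, foot toward the rack. Held lightly by the neck (about 6 N) it pivots between the fingers.
- cylinder_1_foot (a point): Centre of the end face of the same cylinder's square rubber foot (56 x 56 mm, 24 mm long; above it the aluminium body, 54 mm thick); it stands on this face. x axis: from foot to valve. Lying it is 28 mm above the bench, standing 0.
- cylinder_2_neck (a point): Small gas cylinder (may be absent), 195 mm long, 0.23 to 0.45 kg: this point is on its axis at the brass neck (20 mm thick, 140 to 183 mm from the foot's face), 166 mm from the foot's face; above it a cap 27 mm thick. x axis: from foot to valve. At the start it lies flat, axis 28 mm above the bench, foot toward the rack. Held lightly by the neck (about 6 N) it pivots between the fingers.
- cylinder_2_foot (a point): Centre of the end face of the same cylinder's square rubber foot (56 x 56 mm, 24 mm long; above it the aluminium body, 54 mm thick); it stands on this face. x axis: from foot to valve. Lying it is 28 mm above the bench, standing 0.
- screw_axis (a point): On the upright adjusting screw's axis, 92 mm above the bench; the regulator is fixed. x points at the set mark: a broad black bar on the rim of the round bonnet (54 mm radius, top 61 mm above the bench; the other marks are thin). z up. A hold post, 10 mm thick, 118 mm tall, stands at x = +95, y = -16 mm in this frame, just clockwise of the mark.
- t_bar (a point): Middle of the T-bar on top of the adjusting screw, 94 mm above the bench: a steel bar 64 long (x), 12 wide (y), 18 mm high (z), from 85 to 103 mm above the bench, upper edges rounded. x runs along the bar to the end with the black pointer.
- screw (a joint): Angle of the adjusting screw, rad, growing clockwise seen from above; 0 = pointer on the set mark. It starts at -1.4 to -0.5, so it must be turned clockwise; range -2.2 to 0.8. It turns easily (0.05 N m); the jam nut rides round on it.
- jam_nut (a joint): Angle of the jam nut on the screw, rad, growing as it is tightened (clockwise seen from above): 0 to 0.3 slack at the start, 1.9 fully tight (stop). The thread is stiff (0.13 N m), stiffer than the screw in its seat; unless the screw is held, it goes round with the nut.
- nut_grip (a point): On the upright black handle of the jam nut's lever: 16 mm thick, from 66 to 112 mm above the bench, 80 mm from the screw's axis; this point is on the handle's axis, 98 mm up. With the pointer on the mark and joint jam_nut 0 it stands 200 degrees anticlockwise from the mark (seen from above), fully tight 91 degrees.
- key_grip (a point): Grip fin of the slotted holding key (steel, 0.22 kg, 160 mm long): 13 wide (y), 50 long (x), 34 mm high; this point is mid-length, 11 mm below its top. The key's handle runs to +x: 16 wide, from 26 to 110 mm ahead of this point, 23 to 36 mm below it. Flat in the tray this point is 50 mm above the bench, seated on the T-bar 133 mm; z up in both.
- key_slot (a point): Middle of the key's slot, 14 mm behind (-x) and 38 mm below point key_grip: 16 wide, 17 mm deep, along x, open below, in a head 28 wide. It fits over the T-bar with 2 mm to spare each side; seated, this point is 1 mm above t_bar. Seated with the handle over the mark, the handle is 3 mm from the hold post, which stops it turning clockwise.
- tray: Shallow grey tool tray, fixed, 205 x 70 mm, walls 16 mm high and 3 mm thick, floor 3 mm; origin under its centre, long side along x. The key lies in it at the start.
- terminal_tin: Bystander: round tin, 64 mm across, 42 mm high.
- pliers: Bystander: side cutters, 144 mm long, lying flat.

How it is judged:
On the way, in this order (a step that is already met when the one before it is completed fails the run):
1. the pointer is on the set mark, the jam nut still slack (value of joint screw between -0.14 and 0.14 rad and value of joint jam_nut below 0.9 rad), for 0.2 s.
2. the holding key sits on the T-bar, the nut still slack (distance between key_slot and t_bar below 0.022 m and z of key_slot in the frame of t_bar below 0.008 m and angle between the x axis of key_slot and the x axis of t_bar, either way round below 0.2 rad and value of joint jam_nut below 0.9 rad), for 0.2 s.
3. the jam nut is tight with the key still on and the pointer on the mark (value of joint screw between -0.17 and 0.17 rad and distance between key_slot and t_bar below 0.022 m and z of key_slot in the frame of t_bar below 0.008 m and angle between the x axis of key_slot and the x axis of t_bar, either way round below 0.2 rad and value of joint jam_nut above 1.8 rad), for 0.2 s.
At the end, for the whole second after the job is handed in: Pointer within 10 degrees of the mark, jam nut within 0.1 rad of fully tight, key lying in the tray, and every cylinder present standing upright (within 7 degrees) on the bench in a bay, its foot's centre 15 to 55 mm from the wall (value of joint screw between -0.17 and 0.17 rad and value of joint jam_nut above 1.8 rad and x of key_grip in the frame of tray between -0.1 and 0.1 m and y of key_grip in the frame of tray between -0.035 and 0.035 m and height (world z) of key_grip below 0.059 m and angle between each of cylinder_0_neck, cylinder_1_neck, cylinder_2_neck's own x axis and vertical below 0.12 rad and height (world z) of each of cylinder_0_foot, cylinder_1_foot, cylinder_2_foot below 0.012 m and x of cylinder_0_foot in the frame of rack between -0.055 and -0.015 m and y of cylinder_0_foot in the frame of rack between -0.125 and 0.125 m and x of cylinder_1_foot in the frame of rack between -0.055 and -0.015 m and y of cylinder_1_foot in the frame of rack between -0.125 and 0.125 m and x of cylinder_2_foot in the frame of rack between -0.055 and -0.015 m and y of cylinder_2_foot in the frame of rack between -0.125 and 0.125 m); the robot touches nothing.
It fails at once if the jam nut is tight with the pointer more than 20 degrees off the mark (value of joint jam_nut above 1.8 rad and (value of joint screw above 0.35 rad or value of joint screw below -0.35 rad)).
It fails at once if the tin or the side cutters are moved more than 3 cm (distance of any of terminal_tin, pliers from where it was at the start of the episode above 0.03 m).
Of cylinder_0, cylinder_1, cylinder_2 only 2 to 3 are there at a start; the rules pass over those that are not, and their reading is None.
At some moment in a run one of cylinder_0, cylinder_1, cylinder_2 may be knocked a few centimetres aside while the robot is not near it.
Once in a run the grip may slacken for a moment while it holds something.
It also fails if it takes over 210 s, if anything falls off the work surface, if the arm or the gripper's body presses on something with over 40 N, if the wrist force passes 120 N, or if a joint passes its speed limit or range.

## Working session

There is one attempt and no reset: what is moved stays moved. The work goes in short steps, Python scripts to look and compute and a shell command to move; the robot and the scene stay as the last step left them, time stands still between calls to the robot, and variables do not carry over. Pictures are saved under pics/ and viewed, at most 14 in all, crops included, and the job is handed in when it is done.

```bash
mkdir -p pics; ls
cat > h.py <<'E'
import numpy as np, cv2
from bench import get_state,get_image,get_calibration
def K(c):
    f=192/np.tan(np.radians(c['fovy'])/2); return f
def ray(name,u,v,z):
    c=get_calibration(name); f=K(c)
    k=c['k1']
    p=np.array([(u-c['cx'])/f,(v-c['cy'])/f]); q=p.copy()
    for _ in range(30): q=p/(1+k*(q@q))
    R=np.array(c['R']);t=np.array(c['t']); C=-R.T@t; d=R.T@np.array([q[0],q[1],1])
    return C+d*(z-C[2])/d[2]
def proj(name,X):
    c=get_calibration(name); f=K(c); x=np.array(c['R'])@np.array(X)+np.array(c['t'])
    q=x[:2]/x[2]; q=q*(1+c['k1']*(q@q)); return q*f+[c['cx'],c['cy']]
def save(name,fn,crop=None,s=1):
    im=get_image(name); 
    np.save('pics/'+fn+'.npy',im)
    if crop: im=im[crop[1]:crop[3],crop[0]:crop[2]]
    im=cv2.resize(im,None,fx=s,fy=s,interpolation=cv2.INTER_CUBIC)
    cv2.imwrite('pics/'+fn+'.png',im[:,:,::-1])
E
python3 - <<'E'
from h import *
for n in('top','scene'):
    c=get_calibration(n); print(n,c, -np.array(c['R']).T@c['t'])
    save(n,n+'0',None,1.5)
s=get_state();print(s)
E
```

```text
pics
top {'fovy': 42.916701543428815, 'cx': 244.90167541863778, 'cy': 195.17843733290385, 'k1': -0.008047966128594862, 'R': array([[-2.09503497e-02, -9.99780355e-01, -5.69566642e-04],
       [-9.90952358e-01,  2.08408927e-02, -1.32586126e-01],
       [ 1.32568874e-01, -2.21331230e-03, -9.91171325e-01]]), 't': array([0.22467527, 0.55048405, 1.5005865 ])} [0.35127943 0.21647461 1.56045282]
scene {'fovy': 43.777460322568786, 'cx': 263.10664736944176, 'cy': 183.01530310977384, 'k1': -0.1452693855731821, 'R': array([[-0.86557337, -0.5006684 ,  0.01067198],
       [-0.34712248,  0.58448484, -0.73340538],
       [ 0.36095528, -0.63852066, -0.67970777]]), 't': array([0.58587707, 0.13101546, 1.55230034])} [-0.007713    1.20792942  1.14494558]
{'time': 0.1, 'joint_positions': array([-1.31888174,  0.32172086, -0.07008474,  1.45154112,  0.02261311,
        1.37079661, -0.05687616]), 'qd': array([ 1.45691028e-05, -8.66075416e-04,  5.18432410e-05, -2.92204429e-03,
        1.58900430e-04,  3.47716308e-04,  8.17501592e-04]), 'joint_torque': array([-2.48056886e-04, -4.92571199e+01, -4.05862620e-01, -3.13401496e+01,
       -6.42639189e-02,  3.94509814e-02,  6.71712269e-05]), 'position': array([0.15306305, 0.63121859, 0.22159504]), 'tool_rot': array([-3.72583032e-01, -3.11932524e+00,  2.63352405e-03]), 'ft_force': array([-0.04569654,  0.69307955,  0.20174774]), 'torque': array([ 0.00940714, -0.00140726, -0.06002571]), 'grip_force': 0.0, 'grip_width': 0.9973229129147179}
```

View pics/top0.png

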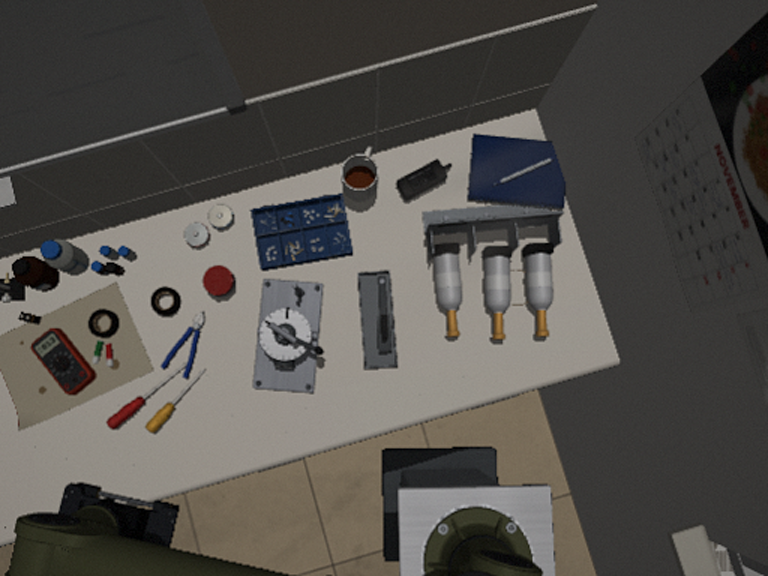

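View pics/scene0.png

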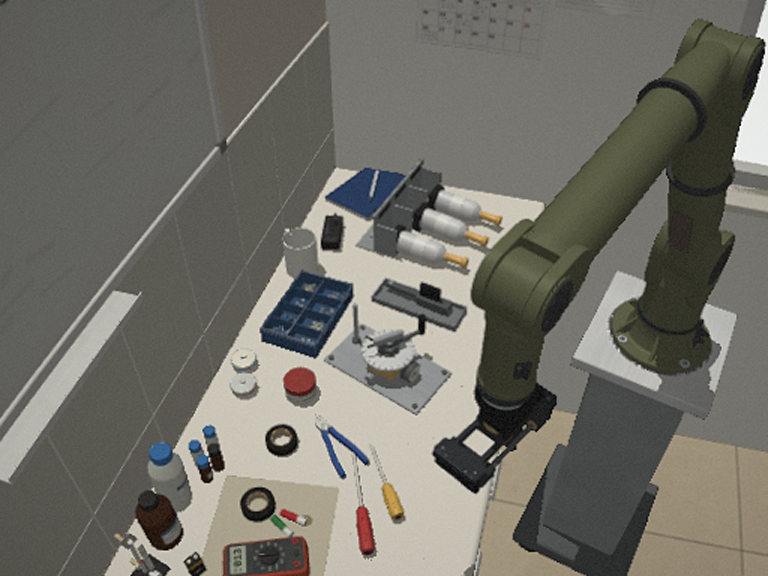

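The top view shows three cylinders: necks near (302,215), (332,217) and (361,214) px, feet near (298,166) to (359,166), with the rack wall at about row 143. The regulator is at about (190,223), the key in its tray at about (252,213), the tin at (146,187) and the cutters at (123,230). I'll zoom in.

Run:
```python
from h import *
im=np.load('pics/top0.npy'); c=im[125:270,160:400]
c=cv2.resize(c,None,fx=3.3,fy=3.3,interpolation=cv2.INTER_CUBIC); cv2.imwrite('pics/z1.png',c[:,:,::-1])
h=cv2.cvtColor(im,cv2.COLOR_RGB2HSV)
m=((h[...,0]>8)&(h[...,0]<28)&(h[...,1]>120)&(h[...,2]>100)).astype(np.uint8)
m[:, :270]=0; m[:130]=0; m[245:]=0;m[:,390:]=0
n,l,st,ce=cv2.connectedComponentsWithStats(m)
for i in range(1,n):
    if st[i,4]>20: print(st[i],ce[i],ray('top',*ce[i],.028))
m=(h[...,2]<45).astype(np.uint8); m[:150]=0;m[190:]=0;m[:,:280]=0;m[:,375:]=0
n,l,st,ce=cv2.connectedComponentsWithStats(m)
for i in range(1,n):
    if st[i,4]>20: print('dark',st[i],ce[i],ray('top',*ce[i],.045))
im=np.load('pics/scene0.npy')
c=im[100:290,200:350]
c=cv2.resize(c,None,fx=3.15,fy=3.15,interpolation=cv2.INTER_CUBIC); cv2.imwrite('pics/z2.png',c[:,:,::-1])
```

```text
[299 207   7  17  86] [301.53488372 215.38372093] [0.48833707 0.03615473 0.028     ]
[359 207   7  17  90] [361.17777778 215.36666667] [ 0.48442317 -0.15166371  0.028     ]
[330 209   6  17  88] [332.15909091 217.23863636] [ 0.4804496  -0.05999914  0.028     ]
dark [284 150  31  23 320] [297.05625  158.403125] [0.66780492 0.04574442 0.045     ]
dark [348 150  25  22 223] [362.1838565  161.84304933] [ 0.65243718 -0.15968199  0.045     ]
dark [322 154  23  19 149] [333.57718121 166.01342282] [ 0.64092902 -0.06864798  0.045     ]
```

View pics/z1.png

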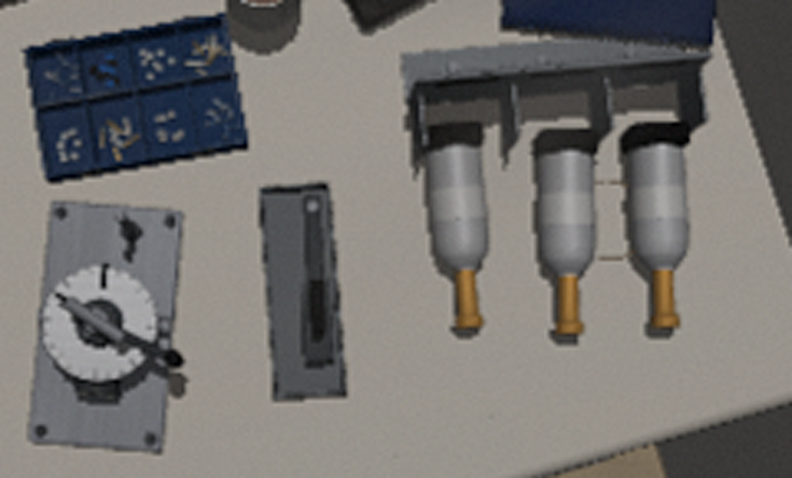

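View pics/z2.png

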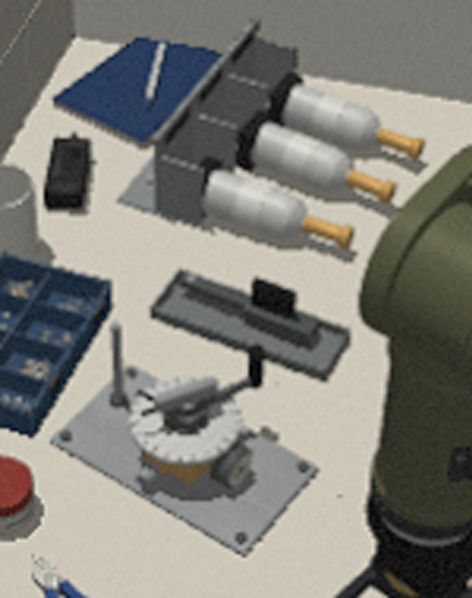

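The zoomed top view (z1) shows the T-bar from (60,297) to (140,345), the bonnet centre at about (100,322), the set mark at (104,275), and the lever handle at (172,358). The key's fin is at (318,310), with its handle end at (313,205). The front top edge of the rack wall runs (412,82) to (708,57). The scene view matches: post, lever handle, fin and three cylinders.

Run:
```python
from h import *
P=lambda u,v,z:ray('top',160+u/3.3,125+v/3.3,z)
im=np.load('pics/top0.npy'); 
sub=im[195:248,165:222]; hsv=cv2.cvtColor(sub,cv2.COLOR_RGB2HSV)
m=((hsv[...,2]>195)).astype(np.uint8)
# white dial: keep largest blob
g=cv2.cvtColor(sub,cv2.COLOR_RGB2GRAY);
n,l,st,ce=cv2.connectedComponentsWithStats((g>175).astype(np.uint8)); 
pts=np.vstack([np.argwhere(l==i)[:,::-1] for i in range(1,n) if st[i,4]>15 and 5<ce[i][0]<40 and 8<ce[i][1]<50]).astype(np.int32)
hull=cv2.convexHull(pts.reshape(-1,1,2)); (cx,cy),r=cv2.minEnclosingCircle(hull); el=cv2.fitEllipse(hull); print('dial',cx+165,cy+195,r,el)
C=ray('top',cx+165,cy+195,.061); print('C',C, 'rim r',np.linalg.norm(C-ray('top',cx+165+r,cy+195,.061)))
mk=P(104,275,.061); d=mk-C; print('mark dir',np.degrees(np.arctan2(d[1],d[0])),np.linalg.norm(d))
a,b=P(60,297,.1),P(140,345,.1);d=a-b; print('bar',a,b,(a+b)/2,np.degrees(np.arctan2(d[1],d[0])))
pt=P(129,223,.118);print('post?',pt,pt-C)
H=P(173,356,.112);d=H-C;print('nut',H,np.degrees(np.arctan2(d[1],d[0])),np.linalg.norm(d[:2]))
k=P(318,310,.061);e=P(313,205,.027);hd=P(318,362,.025);d=e-hd;print('key',k,e,hd,np.degrees(np.arctan2(d[1],d[0])),np.linalg.norm(d))
t=[P(*x,.016) for x in((261,187),(327,184),(345,395),(276,399))];print('tray',np.mean(t,0),t)
w0,w1=P(412,82,.11),P(708,57,.11);d=w0-w1;print('rack',(w0+w1)/2,np.degrees(np.arctan2(d[1],d[0])),np.linalg.norm(d))
# two-view check for nut handle top and fin
for n_,X in(('nut',H),('fin',k),('C',C)):
    u=proj('scene',X); print(n_,u,'z2',(u-[200,100])*3.15)
for x in [(460,125),(565,135),(660,125)]: print('foot',P(*x,.055))
```

```text
Traceback (most recent call last):
ValueError: need at least one array to concatenate
```

Run:
```python
from h import *
P=lambda u,v,z:ray('top',160+u/3.3,125+v/3.3,z)
C=P(99.5,322.5,.061); print('C',C, 'rim',np.linalg.norm(C-P(157,322,.061)),np.linalg.norm(C-P(100,263,.061)))
A=lambda d:np.degrees(np.arctan2(d[1],d[0]))
d=P(104,275,.061)-C; print('mark dir',A(d),np.linalg.norm(d))
a,b=P(60,297,.1),P(140,345,.1);d=a-b; print('bar',a,b,(a+b)/2,A(d))
pt=P(129,223,.118);print('post?',pt,pt-C,A(pt-C))
H=P(173,356,.112);d=H-C;print('nut',H,A(d),np.linalg.norm(d[:2]))
k=P(318,310,.061);e=P(313,205,.027);hd=P(318,362,.025);d=e-hd;print('key',k,e,hd,A(d),np.linalg.norm(d))
t=[P(*x,.016) for x in((261,187),(327,184),(345,395),(276,399))];print('tray',np.mean(t,0),t,A(t[0]-t[3]))
w0,w1=P(412,82,.11),P(708,57,.11);d=w0-w1;print('rack',(w0+w1)/2,A(d),np.linalg.norm(d))
for n_,X in(('nut',H),('fin',k),('C',C)):
    u=proj('scene',X); print(n_,u,'z2',(u-[200,100])*3.15)
for x in [(460,125),(565,135),(660,125)]: print('foot',P(*x,.055))
```

```text
C [0.46993608 0.38320781 0.061     ] rim 0.05357640255498255 0.055784041790175216
mark dir -5.765313884091664 0.044630176039176815
bar [0.49082397 0.41465093 0.1       ] [0.44567379 0.34231546 0.1       ] [0.46824888 0.3784832  0.1       ] 58.02851459021172
post? [0.55490755 0.34966045 0.118     ] [ 0.08497147 -0.03354735  0.057     ] -21.544468550251985
nut [0.43441129 0.31176195 0.112     ] -116.43779749744982 0.07979048369266342
key [0.47733936 0.17940993 0.061     ] [0.58151261 0.18094258 0.027     ] [0.43081818 0.17971135 0.025     ] 0.46811855072632663 0.15071273210412386
tray [0.50040264 0.19305325 0.016     ] [array([0.60188028, 0.2307129 , 0.016     ]), array([0.60348052, 0.16661612, 0.016     ]), array([0.39933206, 0.15450355, 0.016     ]), array([0.3969177 , 0.22038043, 0.016     ])] 2.885922700085231
rack [ 0.69037025 -0.0476118   0.11      ] 93.7338172866715 0.2741377889108616
nut [281.41390932 209.75949057] z2 [256.45381437 345.74239529]
fin [288.54389732 190.76390711] z2 [278.91327654 285.9063074 ]
C [259.08673429 231.9115753 ] z2 [186.12321302 415.5214622 ]
foot [0.65125748 0.04004144 0.055     ]
foot [ 0.63950509 -0.05936519  0.055     ]
foot [ 0.64728565 -0.15016668  0.055     ]
```

```bash
python3 -m crank '[[1,0.8,-0.62,0,0.098],[1,0.8,-0.62,0,0.098],[1,0.8,-0.62,0,0.098],[1,0.8,-0.62,0,0.098],[1,0.8,-0.62,0,0.098]]'; python3 -m crank '[[1,0.785,-0.62,0,0.098],[1,0.785,-0.62,0,0.098],[1,0.785,-0.62,-0.1,0.098],[1,0.785,-0.62,-0.1,0.098],[1,0.785,-0.62,-0.1,0.098]]'
python3 - <<'E'
from h import *
save('scene','s1',(170,80,350,280),3)
s=get_state();R=cv2.Rodrigues(s['tool_rot'])[0];print(s['position'],np.degrees(np.arctan2(R[1,1],R[0,1])),R[:,2])
P=lambda u,v,z:ray('top',160+u/3.3,125+v/3.3,z);A=lambda d:np.degrees(np.arctan2(d[1],d[0]))
print(A(P(52,203,.005)-P(30,440,.005)),A(P(182,212,.005)-P(160,452,.005)))
for a in(-6,-9,-12):
    a=np.radians(a);X=np.array([.47,.383,0])+[95e-3*np.cos(a)+.016*np.sin(a),95e-3*np.sin(a)-.016*np.cos(a),.118]
    print(np.degrees(a),(proj('top',X)-[160,125])*3.3,(proj('scene',X)-[200,100])*3.15)
E
```

```text
time: 0.72
position: [0.3152, 0.506, 0.2223]
tool_rot: [-0.582, 3.087, -0.001]
ft_force: [-0.5, 0.1, 0.5]
grip_width: 0.999
grip_force: 0.0
time: 1.35
position: [0.4705, 0.383, 0.2014]
tool_rot: [1.491, -2.763, 0.001]
ft_force: [0.2, 1.3, -0.1]
grip_width: 1.001
grip_force: 0.0
[0.46893261 0.38501499 0.20196869] 146.85727512183632 [-1.76594555e-03  3.19194982e-04 -9.99998390e-01]
-5.386070816058459 -5.928361487412451
-6.000000000000001 [120.63608739 214.52182899] [116.84070219 321.64714314]
-9.0 [125.98111053 216.03021301] [120.81392268 319.15360177]
-12.000000000000002 [131.23702552 217.81502255] [124.94740535 316.81477607]
```

View pics/s1.png

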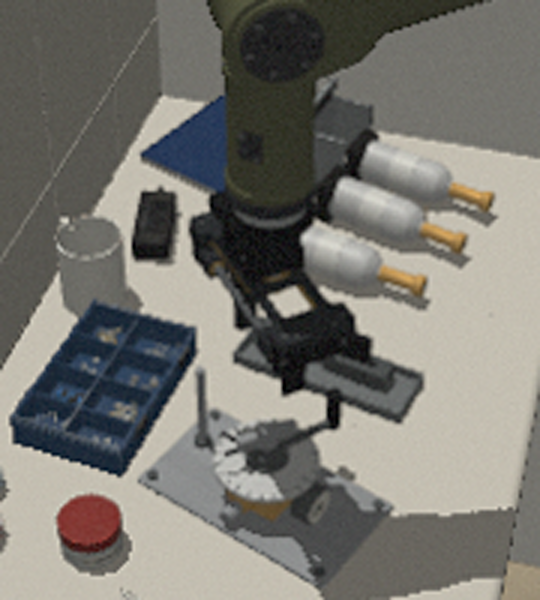

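Post, plate edges and mark agree: the mark direction is about -5.8°. In the crop the post top is at (200,372) and the lever handle at (333,410). The T-bar and screw are free below the gripper.

```bash
python3 -m crank '[[0.6,0,0,-0.3,0],[0.6,0,0,-0.585,0],[0.6,0,0,-0.585,0],[0,0,0,-0.585,0],[0,0,0,-0.585,0]]' 20; python3 -m crank '[[0,0,0,0,0],[0,0,0,0,0],[0,0,0,0,0],[0,0,0,0,-0.02],[0,0,0,0,-0.045]]';  python3 -m crank '[[0,0,0,0,-0.025],[0,0,0,0,-0.05],[0,0,0,0,-0.075],[0,0,0,0,-0.1],[0,0,0,0,-0.129]]'; python3 -m crank '[[0,0,0,0,0],[0,0,0,0,0],[0,0,0,0,0]]'
python3 - <<'E'
from h import *
s=get_state();R=cv2.Rodrigues(s['tool_rot'])[0];print(s['position'],np.degrees(np.arctan2(R[1,1],R[0,1])),s['torque'],s['grip_width'])
E
```

```text
time: 2.02
position: [0.4714, 0.3859, 0.0889]
tool_rot: [-1.496, 2.757, 0.003]
ft_force: [-0.8, 0.2, 0.5]
grip_width: 0.519
grip_force: 0.0
time: 2.65
position: [0.47, 0.3839, 0.0858]
tool_rot: [1.086, -2.948, -0.001]
ft_force: [-0.3, 1.3, 0.8]
grip_width: 0.136
grip_force: 20.0
time: 3.28
position: [0.4697, 0.385, 0.0858]
tool_rot: [-0.164, -3.137, -0.003]
ft_force: [0.0, 2.9, -0.2]
grip_width: 0.137
grip_force: 20.0
time: 3.65
position: [0.4698, 0.3849, 0.0858]
tool_rot: [-0.153, -3.138, -0.003]
ft_force: [-0.5, 4.9, -0.4]
grip_width: 0.135
grip_force: 20.0
[0.46975179 0.38492521 0.0858172 ] 84.42569758824946 [ 1.01906844  0.35137004 -0.05074021] 0.13523600308386277
```

```bash
python3 -m crank '[[0.4,0,0,0,0],[0.4,0,0,0,0],[0.5,0,0,0.25,0],[0.5,0,0,0.5,0],[0.5,0,-0.3,0.5,0]]'; python3 -m crank '[[0.7,0.035,-0.3,0,0.017],[0.7,0.035,-0.6,0,0.017],[0.7,0.035,-0.73,0,0.017],[0.7,0.035,-0.73,0,0.017],[0.7,0.035,-0.73,0,0.017]]'
python3 - <<'E'
from h import *
im=get_image('top');np.save('pics/t2.npy',im)
a=cv2.resize(im[180:260,150:280],None,fx=4.5,fy=4.5,interpolation=cv2.INTER_CUBIC)
cv2.imwrite('pics/t2.png',a[:,:,::-1])
s=get_state();R=cv2.Rodrigues(s['tool_rot'])[0];print(s['position'],np.degrees(np.arctan2(R[1,1],R[0,1])))
E
```

```text
time: 4.28
position: [0.4717, 0.3282, 0.1901]
tool_rot: [0.145, 3.132, 0.01]
ft_force: [1.0, -1.7, -0.7]
grip_width: 0.491
grip_force: 0.0
time: 4.9
position: [0.477, 0.1786, 0.1855]
tool_rot: [0.013, -3.142, -0.0]
ft_force: [-0.6, -0.4, 0.5]
grip_width: 0.698
grip_force: 0.0
[0.47696853 0.17903293 0.18549819] 90.52582807534272
```

View pics/t2.png

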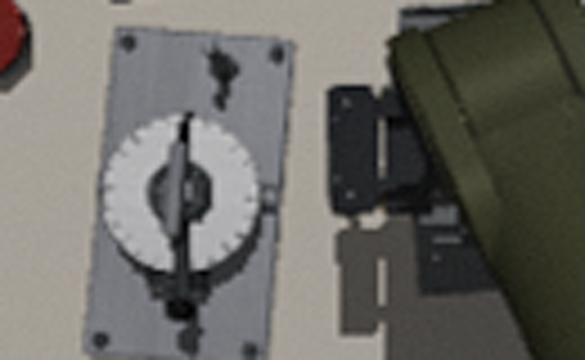

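The pointer now covers the mark at (187,125), with the dial centre at (181,193), so the bar stands on the mark. Next I grip the key.

```bash
python3 -m crank '[[0.6,0,0,-0.3,0],[0.6,0,0,-0.6,0],[0.6,0,0,-0.757,0],[0.6,0,0,-0.757,0],[0,0,0,-0.757,0]]' 30; python3 -m crank '[[0,0,0,0,0],[0,0,0,0,0],[0,0,0,0,0],[0,0,0,0.1,0],[0,0,0,0.3,0]]'; python3 -m crank '[[0,0,0,0.25,0],[0,0,0,0.52,0],[0,0,0.3,0.52,0],[0,0.035,0.6,0.52,-0.0175],[0,0.035,0.7,0.52,-0.0175]]';python3 -m crank '[[0,0,0.2,0,0],[0,0,0.323,0,0],[0,0,0.323,0,0],[0,0,0.323,0,0]]'
python3 - <<'E'
from h import *
s=get_state();R=cv2.Rodrigues(s['tool_rot'])[0];print(s['position'],np.degrees(np.arctan2(R[1,1],R[0,1])),s['ft_force'])
save('scene','s3',(170,100,350,280),3)
E
```

```text
time: 5.58
position: [0.4782, 0.179, 0.0354]
tool_rot: [-0.014, 3.14, 0.001]
ft_force: [-0.3, 0.5, 1.1]
grip_width: 0.547
grip_force: 0.0
time: 6.2
position: [0.4752, 0.1768, 0.093]
tool_rot: [0.011, -3.137, 0.004]
ft_force: [0.4, 0.2, -2.3]
grip_width: 0.145
grip_force: 30.0
time: 6.82
position: [0.4824, 0.3222, 0.1975]
tool_rot: [-0.153, -3.136, -0.002]
ft_force: [-0.0, -0.3, -2.8]
grip_width: 0.148
grip_force: 30.0
time: 7.32
position: [0.4845, 0.3804, 0.1977]
tool_rot: [-0.163, -3.137, 0.003]
ft_force: [0.5, -0.0, -2.0]
grip_width: 0.145
grip_force: 30.0
[0.4845182  0.38043625 0.19770573] 84.04563619614973 [ 0.54092072 -0.02951735 -1.98434914]
```

View pics/s3.png

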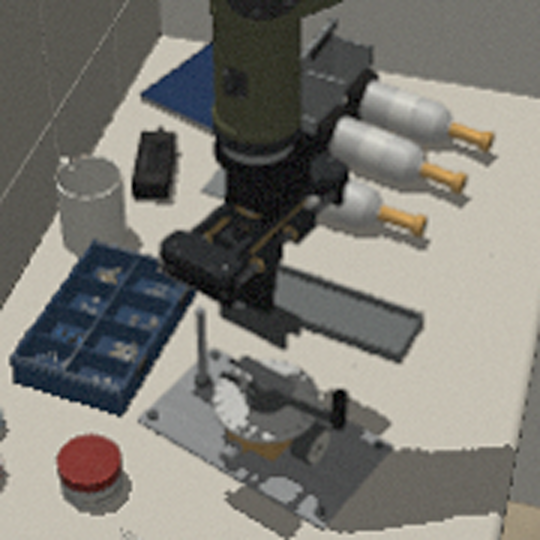

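```bash
python3 -m crank '[[0,-0.005,0.016,-0.2,0],[0,-0.005,0.016,-0.3,0],[0,-0.005,0.016,-0.33,0],[0,-0.005,0.016,-0.36,0],[0,-0.005,0.016,-0.36,0]]'
python3 - <<'E'
from h import *
s=get_state();R=cv2.Rodrigues(s['tool_rot'])[0];print(s['position'],np.degrees(np.arctan2(R[1,1],R[0,1])),s['ft_force'],s['torque'])
E
```

```text
time: 8.0
position: [0.4839, 0.3854, 0.1278]
tool_rot: [0.162, 3.136, 0.001]
ft_force: [-1.7, -1.4, 1.5]
grip_width: 0.15
grip_force: 30.0
[0.48391645 0.38542943 0.12775277] 84.10038546868827 [-1.69575901 -1.35579896  1.47917014] [-0.42814327  0.30792668  0.03910309]
```

```bash
python3 -m crank '[[0,0,0,-0.02,0],[0,0,0,-0.04,0],[0,0,0,-0.045,0],[0,0,0,-0.045,0]]'
python3 - <<'E'
from h import *
s=get_state();R=cv2.Rodrigues(s['tool_rot'])[0];print(s['position'],np.degrees(np.arctan2(R[1,1],R[0,1])),s['ft_force'],s['torque'])
save('scene','s4',(220,130,310,260),4.6)
E
```

```text
time: 8.5
position: [0.4847, 0.3867, 0.1269]
tool_rot: [0.161, 3.134, 0.008]
ft_force: [-11.6, -9.2, 37.6]
grip_width: 0.147
grip_force: 30.4
[0.48473133 0.38673622 0.12685061] 84.12675994816232 [-11.63125106  -9.20714804  37.62573715] [-2.39651148  2.72864639  0.02439001]
```

View pics/s4.png

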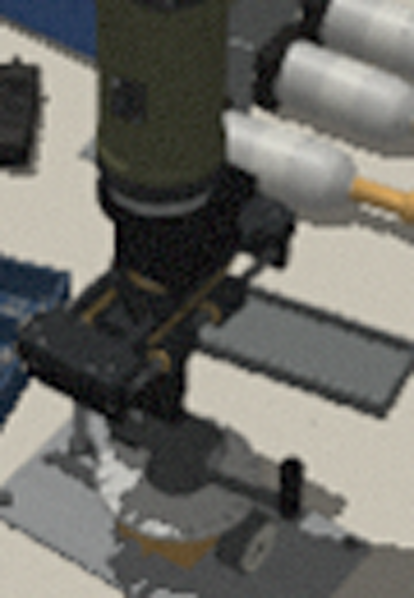

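The key rides on the bar's rounded edge (36 N at z 0.127), and the side force pushes it toward -y. I'll ease off, shift and retry.

```bash
python3 -m crank '[[0,0,0,0.055,0],[0,0,-0.012,0.055,0],[0,-0.01,-0.015,0.055,0],[0,-0.01,-0.015,0.04,0],[0,-0.01,-0.015,0.035,0]]'; python3 -m crank '[[0,0,0,-0.015,0],[0,0,0,-0.02,0],[0,0,0,-0.02,0]]'
python3 - <<'E'
from h import *
s=get_state();R=cv2.Rodrigues(s['tool_rot'])[0];print(s['position'],np.degrees(np.arctan2(R[1,1],R[0,1])),s['ft_force'],s['torque'])
E
```

```text
time: 9.18
position: [0.4816, 0.3828, 0.1272]
tool_rot: [0.161, 3.137, 0.002]
ft_force: [-5.2, -4.4, 20.6]
grip_width: 0.143
grip_force: 30.0
time: 9.55
position: [0.4822, 0.3837, 0.127]
tool_rot: [0.161, 3.135, 0.006]
ft_force: [-9.0, -7.2, 31.6]
grip_width: 0.15
grip_force: 30.1
[0.4821774  0.38367198 0.12695925] 84.1322644939584 [-9.04151137 -7.18691882 31.59865185] [-1.64109502  1.95184224  0.04263761]
```

```bash
python3 -m crank '[[0,0,0,0.03,0],[0,0,0.015,0.03,0],[0,0,0.03,0.03,0],[0,0,0.03,0.03,0]]'; python3 -m crank '[[0,0,-0.03,0,0],[0,0,-0.06,0,0],[0,0,-0.06,0,0],[0,0,-0.06,0,0]]'; python3 -m crank '[[0,0,0.03,0,0],[0,0,0.03,0,0],[0,0,0.03,-0.0,0]]'
```

```text
time: 10.05
position: [0.4818, 0.3855, 0.1272]
tool_rot: [-0.163, -3.137, 0.008]
ft_force: [-3.9, -8.2, 14.0]
grip_width: 0.146
grip_force: 30.1
time: 10.55
position: [0.4815, 0.3812, 0.1274]
tool_rot: [0.159, 3.135, 0.012]
ft_force: [0.3, 6.2, 5.1]
grip_width: 0.146
grip_force: 30.0
time: 10.92
position: [0.4819, 0.3833, 0.1273]
tool_rot: [0.161, 3.136, 0.002]
ft_force: [-0.9, -0.7, 9.7]
grip_width: 0.144
grip_force: 30.0
```

Side probing stops at ±2 mm both ways, which is the slot's play, so the key sits on the bar; it had probably slipped about 10 mm in the grip. I'll release, move aside and look.

```bash
python3 -m crank '[[0.3,0,0,0,0],[0.3,0,0,0,0],[0.4,0,0,0.1,0],[0.4,0,0,0.35,0],[0.4,-0.3,0.3,0.35,0]]'; python3 -m crank '[[0.4,-0.3,0.1,0,0.02],[0.4,-0.3,0.1,0,0.02],[0.4,-0.3,0.1,0,0.02]]'
python3 - <<'E'
from h import *
save('scene','s5',(220,170,310,260),6)
im=get_image('top');np.save('pics/t5.npy',im)
a=cv2.resize(im[185:255,155:235],None,fx=6,fy=6,interpolation=cv2.INTER_CUBIC);b=cv2.imread('pics/s5.png')
b=cv2.resize(b,(420,420)); a=cv2.resize(a[:,:,::-1],(380,332)); o=np.zeros((420,800,3),np.uint8);o[:332,:380]=a;o[:,380:]=b;cv2.imwrite('pics/c5.png',o)
s=get_state();R=cv2.Rodrigues(s['tool_rot'])[0];print(s['position'],np.degrees(np.arctan2(R[1,1],R[0,1])))
E
```

```text
time: 11.55
position: [0.4442, 0.4242, 0.2024]
tool_rot: [0.179, 3.127, 0.008]
ft_force: [0.2, 1.8, 0.2]
grip_width: 0.394
grip_force: 0.0
time: 11.92
position: [0.3775, 0.4467, 0.1972]
tool_rot: [-0.036, 3.14, 0.001]
ft_force: [-0.1, -0.2, -0.2]
grip_width: 0.398
grip_force: 0.0
[0.37874593 0.44575141 0.19674297] 91.1458227674251
```

View pics/c5.png

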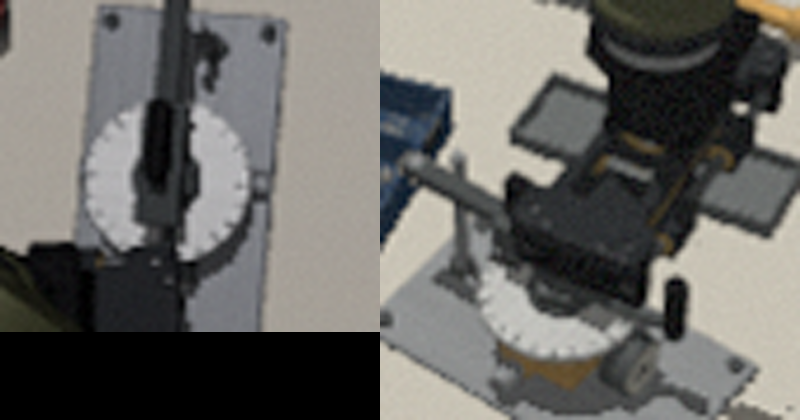

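The key sits level on the T-bar: fin at (158,142) in the left view, handle passing the post at (408,165) in the right. I'll check the heights by projection and work out the nut handle path.

Run:
```python
from h import *
a=np.radians(-5.8);B=np.array([.470,.3845,0]);d=np.array([np.cos(a),np.sin(a),0])
for dz in(0,.010): print('fin',proj('top',B+.014*d+[0,0,.144+dz]),'tip',proj('scene',B+.122*d+[0,0,.106+dz]))
# nut handle top seen in scene: c5 (677,285)
u=(677-380)/4.667+220; v=283/4.667+170; H=ray('scene',u,v,.112); e=H-B; print('handle',H,np.degrees(np.arctan2(e[1],e[0])),np.linalg.norm(e[:2]))
# path from measured TCP
for az in (181,174,167,160,153,146,139,132,125,118,111,104,97,90,85,83):
    r=np.radians(az); print(az,np.round((B+.08*np.array([np.cos(r),np.sin(r),0]))[:2],4))
```

```text
fin [186.97882834 215.73817525] tip [226.6505985  204.49562051]
fin [186.57011323 215.42370225] tip [226.51280425 202.18180928]
handle [0.38908469 0.38191182 0.112     ] -178.16794791544186 0.0809566888202593
181 [0.39   0.3831]
174 [0.3904 0.3929]
167 [0.3921 0.4025]
160 [0.3948 0.4119]
153 [0.3987 0.4208]
146 [0.4037 0.4292]
139 [0.4096 0.437 ]
132 [0.4165 0.444 ]
125 [0.4241 0.45  ]
118 [0.4324 0.4551]
111 [0.4413 0.4592]
104 [0.4506 0.4621]
97 [0.4603 0.4639]
90 [0.47   0.4645]
85 [0.477  0.4642]
83 [0.4797 0.4639]
```

```bash
python3 -m crank '[[0.5,0.052,-0.319,0,0],[0.5,0.052,-0.319,0,0],[0.5,0.052,-0.319,-0.25,0],[0.5,0.052,-0.319,-0.5,0],[0.5,0.052,-0.319,-0.545,0]]' 25; python3 -m crank '[[0.5,0,0,0,0],[0,0,0,0,0],[0,0,0,0,0],[0,0,0,0,0],[0,0,0,0,0]]'
python3 - <<'E'
from h import *
s=get_state();R=cv2.Rodrigues(s['tool_rot'])[0];print(s['position'],np.degrees(np.arctan2(R[1,1],R[0,1])),s['torque'])
E
```

```text
time: 12.65
position: [0.3865, 0.3803, 0.0841]
tool_rot: [0.032, -3.137, 0.008]
ft_force: [0.4, -0.4, 0.8]
grip_width: 0.499
grip_force: 0.0
time: 13.28
position: [0.3876, 0.3831, 0.0878]
tool_rot: [-0.036, 3.141, 0.001]
ft_force: [-0.7, -0.7, 3.3]
grip_width: 0.173
grip_force: 25.0
[0.38757759 0.38305576 0.08782137] 91.31191437282949 [-0.15066986  0.10618381 -0.02113824]
```

```bash
python3 -m crank '[[0,0.002,0.05,0,-0.0194],[0,0.01,0.099,0,-0.0389],[0,0.025,0.146,0,-0.0583],[0,0.044,0.192,0,-0.0778],[0,0.07,0.235,0,-0.0972]]'
python3 -m crank '[[0,0.03,0.0395,0,-0.0194],[0,0.065,0.075,0,-0.0389],[0,0.104,0.106,0,-0.0583],[0,0.1465,0.132,0,-0.0778],[0,0.192,0.1525,0,-0.0972]]'
python3 - <<'E'
from h import *
s=get_state();R=cv2.Rodrigues(s['tool_rot'])[0];print(s['position'],np.degrees(np.arctan2(R[1,1],R[0,1])),s['torque'])
im=get_image('top');np.save('pics/t6.npy',im)
a=cv2.resize(im[170:255,155:235],None,fx=5,fy=5,interpolation=cv2.INTER_CUBIC);cv2.imwrite('pics/t6.png',a[:,:,::-1])
E
```

```text
time: 13.9
position: [0.4012, 0.4308, 0.0878]
tool_rot: [-0.915, -3.005, -0.001]
ft_force: [-1.1, 0.5, 3.7]
grip_width: 0.175
grip_force: 25.0
time: 14.52
position: [0.4396, 0.4623, 0.0879]
tool_rot: [-1.774, -2.591, -0.003]
ft_force: [0.0, 1.2, 2.9]
grip_width: 0.174
grip_force: 25.0
[0.43955078 0.46228126 0.08789215] 21.198818316677375 [0.20450784 0.10673721 0.17781134]
```

View pics/t6.png

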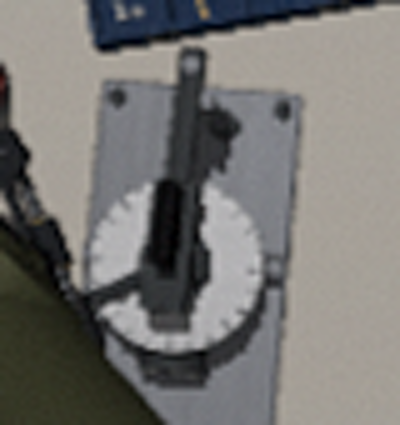

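The key is still on, with its handle from (168,320) to (190,60) stopped at the post. The lever is at lower left, following the grip. I'll finish the swing.

```bash
python3 -m crank '[[0,0.0475,0.015,0,-0.0194],[0,0.096,0.024,0,-0.0389],[0,0.146,0.027,0,-0.0583],[0,0.1816,0.0255,0,-0.0722],[0,0.1816,0.0255,0,-0.0722]]'
python3 -m crank '[[0,0.015,-0.001,0,-0.006],[0,0.03,-0.003,0,-0.012],[0,0.03,-0.003,0,-0.012],[0,0.03,-0.003,0,-0.012]]'
python3 - <<'E'
from h import *
s=get_state();R=cv2.Rodrigues(s['tool_rot'])[0];print(s['position'],np.degrees(np.arctan2(R[1,1],R[0,1])),s['torque'])
e=s['position']-[.469,.3845,0];print(np.degrees(np.arctan2(e[1],e[0])))
E
```

```text
time: 15.2
position: [0.4767, 0.4682, 0.088]
tool_rot: [-2.306, -2.131, -0.008]
ft_force: [2.8, 5.4, 0.5]
grip_width: 0.171
grip_force: 25.0
time: 15.7
position: [0.4825, 0.4675, 0.088]
tool_rot: [-2.385, -2.042, -0.008]
ft_force: [2.6, 6.0, -0.4]
grip_width: 0.175
grip_force: 25.0
[0.48249329 0.46752838 0.08800288] -8.860130361068608 [ 1.19009045 -0.4370795   0.10869277]
80.76932428543397
```

```bash
python3 -m crank '[[0,0.007,-0.001,0,-0.003],[0,0.014,-0.002,0,-0.006],[0,0.014,-0.002,0,-0.006]]'
python3 -m crank '[[0,0.007,-0.001,0,-0.003],[0,0.014,-0.003,0,-0.006],[0,0.014,-0.003,0,-0.006]]'
python3 - <<'E'
from h import *
s=get_state();R=cv2.Rodrigues(s['tool_rot'])[0];print(s['position'],np.degrees(np.arctan2(R[1,1],R[0,1])),s['torque'])
e=s['position']-[.469,.3845,0];print(np.degrees(np.arctan2(e[1],e[0])))
E
```

```text
time: 16.08
position: [0.4852, 0.4671, 0.088]
tool_rot: [-2.423, -1.997, -0.007]
ft_force: [1.8, 6.2, -0.5]
grip_width: 0.175
grip_force: 25.0
time: 16.45
position: [0.4866, 0.4668, 0.088]
tool_rot: [-2.458, -1.951, -0.004]
ft_force: [-0.8, 5.5, 1.5]
grip_width: 0.174
grip_force: 25.0
[0.4865818  0.46680964 0.0879734 ] -13.132677369866272 [1.02431182 0.16516785 0.23567737]
77.94250822575226
```

```bash
python3 -m crank '[[0,0.007,-0.001,0,-0.003],[0,0.014,-0.003,0,-0.003],[0,0.02,-0.004,0,-0.003],[0,0.02,-0.004,0,-0.003]]'
python3 - <<'E'
from h import *
s=get_state();print(s['position'],s['torque'])
im=get_image('top');np.save('pics/t7.npy',im)
a=cv2.resize(im[170:255,155:235],None,fx=5,fy=5,interpolation=cv2.INTER_CUBIC);cv2.imwrite('pics/t7.png',a[:,:,::-1])
E
```

```text
time: 16.95
position: [0.4873, 0.4667, 0.0879]
tool_rot: [-2.473, -1.928, 0.004]
ft_force: [-7.7, 4.5, 4.8]
grip_width: 0.173
grip_force: 25.0
[0.48726568 0.46667647 0.08786035] [0.73521048 1.60680643 0.11534422]
```

View pics/t7.png

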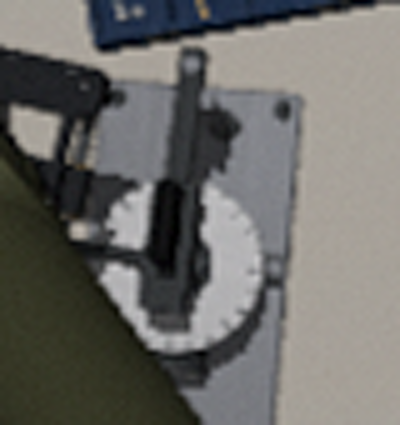

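At the stop: resistance jumped to 7.7 N with no further travel, and the key hasn't moved. I'll release and go back over the key.

```bash
python3 -m crank '[[0,-0.015,0,0,0],[0.4,-0.015,0,0,0],[0.5,-0.015,0,0,0],[0.5,-0.015,0,0.3,0],[0.5,-0.015,0,0.55,0]]'; python3 -m crank '[[0.5,-0.02,-0.3,0,0.135],[0.5,-0.02,-0.4,0,0.135],[0.5,-0.02,-0.4,0,0.135],[0.5,-0.02,-0.4,0,0.135],[0.5,-0.02,-0.4,0,0.135]]';python3 -m crank '[[0.5,0,0,0,0.136],[0.5,0,0,0,0.136],[0.5,0,0,0,0.136],[0.5,0,0,0,0.136],[0.5,0,0,0,0.136]]'
python3 - <<'E'
from h import *
s=get_state();R=cv2.Rodrigues(s['tool_rot'])[0];print(s['position'],np.degrees(np.arctan2(R[1,1],R[0,1])),s['torque'])
E
```

```text
time: 17.62
position: [0.4893, 0.4615, 0.1982]
tool_rot: [2.482, 1.923, -0.002]
ft_force: [1.0, 1.6, 0.1]
grip_width: 0.48
grip_force: 0.0
time: 18.25
position: [0.4851, 0.3815, 0.1968]
tool_rot: [1.466, 2.778, -0.002]
ft_force: [0.0, -0.4, -0.0]
grip_width: 0.497
grip_force: 0.0
time: 18.88
position: [0.4851, 0.3815, 0.1967]
tool_rot: [-0.183, -3.136, 0.003]
ft_force: [-0.4, 0.3, -0.2]
grip_width: 0.499
grip_force: 0.0
[0.4851271  0.38154226 0.19667132] 83.32396359213561 [-0.01313783 -0.0498662  -0.01056242]
```

```bash
python3 -m crank '[[0.5,0,0.008,-0.2,0],[0.5,0,0.008,-0.403,0],[0.5,0,0.008,-0.403,0],[0,0,0.008,-0.403,0],[0,0,0.008,-0.403,0]]' 40; python3 -m crank '[[0,0,0,0,0],[0,0,0,0,0],[0,0,0,0.05,0],[0,0,0,0.15,0],[0,0,0,0.3,0]]'; python3 -m crank '[[0,0,0,0.2,0],[0,0,0,0.2,0],[0,0,-0.3,0.2,0],[0,-0.03,-0.6,0.2,0.019],[0,-0.035,-0.9,0.2,0.019]]';python3 -m crank '[[0,0,-0.12,0,0],[0,0,-0.12,0,0],[0,0,-0.12,0,0],[0,0,-0.12,-0.2,0],[0,0,-0.12,-0.3,0]]'
python3 - <<'E'
from h import *
s=get_state();R=cv2.Rodrigues(s['tool_rot'])[0];print(s['position'],np.degrees(np.arctan2(R[1,1],R[0,1])),s['torque'],s['ft_force'])
im=get_image('top');np.save('pics/t8.npy',im)
a=cv2.resize(im[175:255,150:280],None,fx=4.5,fy=4.5,interpolation=cv2.INTER_CUBIC)
b=get_image('scene')[130:270,225:330]; b=cv2.resize(b,(420//4*2,280));
o=np.zeros((360,800,3),np.uint8);o[:,:585]=a[:360];o[:280,585:795]=b;cv2.imwrite('pics/t8.png',o[:,:,::-1])
E
```

```text
time: 19.5
position: [0.486, 0.3853, 0.1188]
tool_rot: [0.187, 3.133, 0.004]
ft_force: [-0.5, -0.2, 0.8]
grip_width: 0.355
grip_force: 0.0
time: 20.12
position: [0.4842, 0.3845, 0.1774]
tool_rot: [-0.187, -3.135, 0.001]
ft_force: [0.5, -1.4, -2.1]
grip_width: 0.144
grip_force: 39.8
time: 20.75
position: [0.4768, 0.2027, 0.2159]
tool_rot: [0.003, -3.141, 0.001]
ft_force: [0.3, -0.3, -2.2]
grip_width: 0.147
grip_force: 39.9
time: 21.38
position: [0.4763, 0.1827, 0.1544]
tool_rot: [0.006, -3.139, 0.001]
ft_force: [-0.3, -0.0, -2.6]
grip_width: 0.151
grip_force: 39.9
[0.47632511 0.18269245 0.15444635] 90.22543522132074 [ 0.05726046 -0.02077204 -0.00881838] [-0.26336396 -0.03822083 -2.62055134]
```

View pics/t8.png

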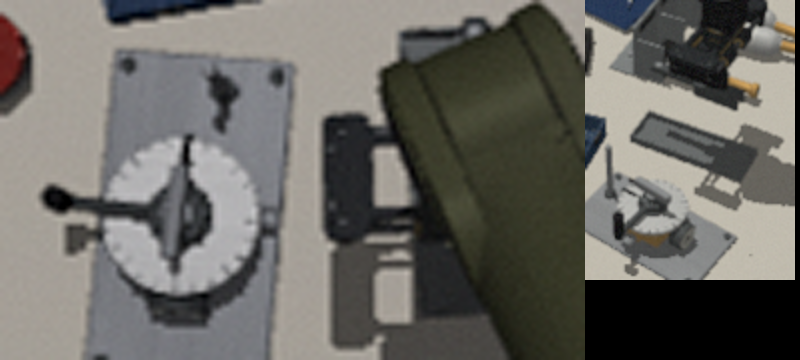

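The pointer is still on the mark (bar from (175,270) to (185,150)), the lever is at (55,198), and the key hangs in the grip over the tray. I'll lower it and re-measure the cylinders.

```bash
python3 -m crank '[[0,0,0,-0.2,0],[0,0,0,-0.4,0],[0,0,0,-0.55,0],[0,0,0,-0.59,0],[0,0,0,-0.59,0]]'; python3 -m crank '[[0.3,0,0,0,0],[0.3,0,0,0,0],[0.4,0,0,0.1,0],[0.4,0,0,0.4,0],[0.4,0.0,0.4,0.5,0]]'; python3 -m crank '[[0.4,0,0.3,0.1,0],[0.4,0,0.6,0.1,0],[0.4,0,0.6,0.1,0],[0.4,0,0.6,0.1,0]]'
python3 - <<'E'
from h import *
s=get_state();print(s['position'])
im=get_image('top'); np.save('pics/t9.npy',im)
a=cv2.resize(im[125:265,215:400],None,fx=4,fy=4,interpolation=cv2.INTER_CUBIC);cv2.imwrite('pics/t9.png',a[:,:,::-1])
u,v=150+57/4.5,175+198/4.5;e=ray('top',u,v,.112)-[.4695,.3845,.112];print('nut az',np.degrees(np.arctan2(e[1],e[0])),np.linalg.norm(e))
p=ray('top',150+187/4.5,175+150/4.5,.103);q=ray('top',150+175/4.5,175+270/4.5,.103);d=p-q;print('bar',np.degrees(np.arctan2(d[1],d[0])),d)
h=cv2.cvtColor(im,cv2.COLOR_RGB2HSV)
m=((h[...,0]>8)&(h[...,0]<28)&(h[...,1]>120)&(h[...,2]>100)).astype(np.uint8)
m[:, :270]=0; m[:130]=0; m[245:]=0;m[:,390:]=0
n,l,st,ce=cv2.connectedComponentsWithStats(m)
for i in range(1,n):
    if st[i,4]>20:
        yx=np.argwhere(l==i); vx,vy,_,_=cv2.fitLine(yx[:,::-1].astype(np.float32),cv2.DIST_L2,0,.01,.01).ravel()
        print(st[i],ce[i],ray('top',*ce[i],.032), vx/vy)
E
```

```text
time: 22.1
position: [0.4782, 0.1817, 0.0393]
tool_rot: [-0.002, 3.141, 0.001]
ft_force: [0.7, -0.9, -1.4]
grip_width: 0.147
grip_force: 39.9
time: 22.72
position: [0.4823, 0.2383, 0.1395]
tool_rot: [0.015, 3.133, 0.006]
ft_force: [-0.0, 0.0, -0.1]
grip_width: 0.395
grip_force: 0.0
time: 23.22
position: [0.478, 0.3607, 0.1541]
tool_rot: [-0.001, 3.141, -0.001]
ft_force: [1.2, -0.4, 0.6]
grip_width: 0.397
grip_force: 0.0
[0.47803347 0.36069906 0.15409937]
nut az 82.97482520768372 0.07526400723093797
bar -6.0651821390562235 [ 0.07968919 -0.00846734  0.        ]
[299 207   7  17  93] [301.34408602 215.53763441] [0.48750735 0.03724197 0.032     ] 0.082661696
[359 207   7  17  91] [361.21978022 215.45054945] [ 0.48380874 -0.15082094  0.032     ] 0.06192722
[344 218   9  17  88] [347.78409091 226.47727273] [ 0.4500887  -0.10692036  0.032     ] 0.21430758
```

View pics/t9.png

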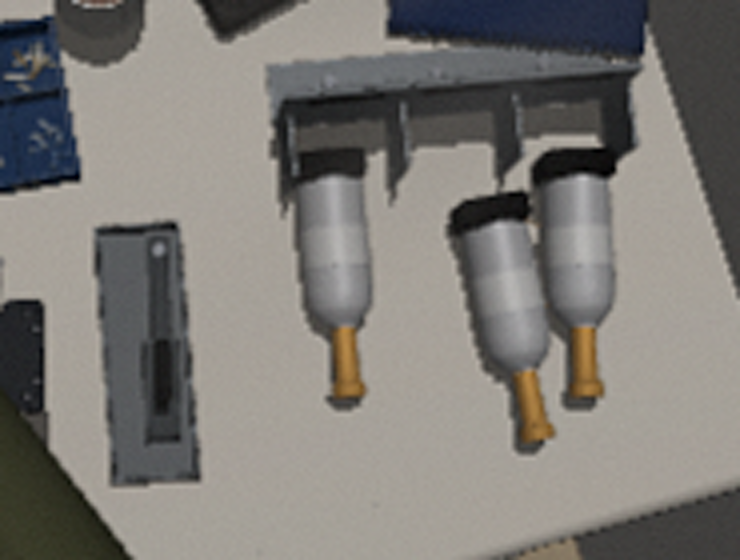

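The key lies in the tray, handle end at (160,250) and fin at (162,375). The middle cylinder was knocked: its neck is now at (532,405), next to the right one, and the left and right ones are still in their bays. Left first: grip its neck lightly.

```bash
python3 -m crank '[[0.4,0,-0.3,0,0.008],[0.4,0.02,-0.6,0,0.008],[0.4,0.02,-0.9,0,0.008],[0.4,0.02,-0.9,0,0.008],[0.4,0.02,-0.9,0,0.008]]' 6; python3 -m crank '[[0.4,0.028,-0.3,0,0],[0.4,0.028,-0.6,0,0],[0.4,0.028,-0.7185,0,0],[0.4,0.028,-0.7185,-0.2,0],[0.4,0.028,-0.7185,-0.4,0]]'
python3 - <<'E'
from h import *
s=get_state();R=cv2.Rodrigues(s['tool_rot'])[0];print(s['position'],np.degrees(np.arctan2(R[1,1],R[0,1])))
E
```

```text
time: 23.9
position: [0.4818, 0.1805, 0.1542]
tool_rot: [-0.075, 3.14, 0.002]
ft_force: [-1.1, 0.8, -0.4]
grip_width: 0.396
grip_force: 0.0
time: 24.52
position: [0.4881, 0.0388, 0.0734]
tool_rot: [-0.081, 3.138, 0.002]
ft_force: [-0.1, -0.2, -0.6]
grip_width: 0.4
grip_force: 0.0
[0.48805092 0.03880794 0.07336644] 92.9696432845634
```

```bash
python3 -m crank '[[0.4,0,-0.005,-0.2,0],[0.4,0,-0.005,-0.32,0],[0.4,0,-0.005,-0.32,0],[0,0,-0.005,-0.32,0],[0,0,-0.005,-0.32,0]]' 6; python3 -m crank '[[0,0,0,0,0],[0,0,0,0,0],[0,0,0,0,0]]'; python3 -m crank '[[0,0.04,0.001,0,0],[0,0.08,0.003,0,0],[0,0.12,0.005,0,0],[0,0.14,0.005,0,0],[0,0.14,0.005,0,0]]'
```

```text
time: 25.15
position: [0.4885, 0.0372, 0.0111]
tool_rot: [-0.08, 3.138, 0.001]
ft_force: [-0.8, -0.2, 0.6]
grip_width: 0.254
grip_force: 0.0
time: 25.52
position: [0.4882, 0.0371, 0.0105]
tool_rot: [-0.08, 3.139, 0.001]
ft_force: [0.9, 1.1, 4.0]
grip_width: 0.227
grip_force: 6.0
time: 26.15
position: [0.5138, 0.0372, 0.0091]
tool_rot: [0.079, -3.137, 0.001]
ft_force: [-3.8, 0.0, 5.9]
grip_width: 0.224
grip_force: 6.0
```

```bash
python3 -m crank '[[0,0.02,0.001,0,0],[0,0.03,0.001,0,0],[0,0.03,0.001,0,0]]'
```

```text
time: 26.52
position: [0.5192, 0.0375, 0.009]
tool_rot: [0.079, -3.136, 0.001]
ft_force: [-5.3, -0.5, 5.1]
grip_width: 0.222
grip_force: 6.0
```

```bash
python3 -m crank '[[0,-0.011,0,0.107,0],[0,-0.008,0,0.21,0],[0,0.01,0,0.307,0],[0,0.041,0.002,0.396,0],[0,0.087,0.005,0.477,0]]'; python3 -m crank '[[0,0.058,0.004,0.07,0],[0,0.127,0.008,0.127,0],[0,0.208,0.013,0.173,0],[0,0.297,0.019,0.204,0],[0,0.394,0.025,0.222,0]]'; python3 -m crank '[[0,0.05,0.003,0.003,0],[0,0.103,0.006,0.003,0],[0,0.15,0.009,0,0],[0,0.2,0.012,-0.008,0],[0,0.2,0.012,-0.008,0]]'
python3 - <<'E'
from h import *
save('scene','s10',(240,80,380,200),4)
E
```

```text
time: 27.15
position: [0.5372, 0.0385, 0.1046]
tool_rot: [0.079, -3.137, 0.001]
ft_force: [-1.4, 0.0, -1.5]
grip_width: 0.224
grip_force: 6.0
time: 27.78
position: [0.6181, 0.0437, 0.1502]
tool_rot: [0.08, -3.14, 0.0]
ft_force: [-1.3, -0.2, 1.8]
grip_width: 0.221
grip_force: 7.1
time: 28.4
position: [0.6578, 0.0463, 0.147]
tool_rot: [0.08, -3.14, 0.001]
ft_force: [0.2, 0.2, -0.1]
grip_width: 0.019
grip_force: 0.3
```

View pics/s10.png

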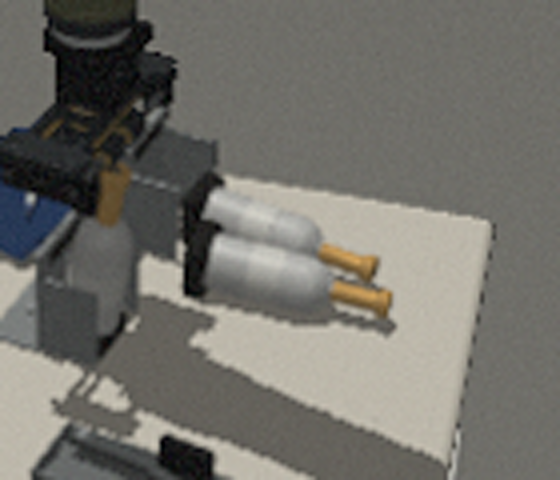

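The left cylinder looks near upright in its bay (neck (115,195), foot (110,325)), but the fingers closed beside the neck, so the grip slackened or slid off. The 14 views are used up, so I go on with mask measurements. Raise and measure.

```bash
cat > nk.py <<'E'
from h import *
from scipy.optimize import least_squares
def blobs(name,box,mn=25):
    im=get_image(name); h=cv2.cvtColor(im,cv2.COLOR_RGB2HSV)
    m=((h[...,0]>8)&(h[...,0]<28)&(h[...,1]>110)&(h[...,2]>70)).astype(np.uint8)
    k=np.zeros_like(m); k[box[1]:box[3],box[0]:box[2]]=1; m*=k
    n,l,st,ce=cv2.connectedComponentsWithStats(m); out=[]
    for i in range(1,n):
        if st[i,4]>=mn:
            p=np.argwhere(l==i)[:,::-1].astype(np.float32); v=cv2.fitLine(p,cv2.DIST_L2,0,.01,.01).ravel()
            t=(p-v[2:])@v[:2]; out.append((ce[i].round(1),st[i,4],(v[2:]+v[:2]*t.min()).round(1),(v[2:]+v[:2]*t.max()).round(1)))
    return out
def tri(a,b):
    f=lambda X:np.r_[proj('top',X)-a,proj('scene',X)-b]
    r=least_squares(f,[.6,0,.1]); return r.x.round(4),r.fun.round(1)
def show():
    T=blobs('top',(270,120,390,245));S=blobs('scene',(235,70,350,200))
    for o in T: print('T',*o)
    for o in S: print('S',*o)
    for o in T:
        for q in S:
            X,f=tri(o[0],q[0])
            if abs(f).max()<1.5: print('pair',o[0],q[0],X,f)
    return T,S
E
python3 -m crank '[[0,0,0,0.1,0],[0,0,0,0.3,0],[0,0,0,0.5,0],[0,-0.3,0.3,0.5,0],[0,-0.6,0.6,0.5,0]]'; python3 -m crank '[[0.35,-0.2,0.6,0,0],[0.35,-0.2,0.6,0,0],[0.35,-0.2,0.6,0,0]]'
python3 - <<'E'
from nk import *
show()
for z in(.142,.195): print('upright ref',z,proj('top',[.656,.038,z]),proj('scene',[.656,.038,z]))
E
```

```text
time: 29.08
position: [0.5686, 0.1349, 0.2501]
tool_rot: [-0.076, 3.138, 0.002]
ft_force: [0.4, 1.2, 0.1]
grip_width: 0.006
grip_force: 0.0
time: 29.45
position: [0.5258, 0.2617, 0.2493]
tool_rot: [0.097, -3.14, -0.006]
ft_force: [-0.8, -0.5, 0.2]
grip_width: 0.26
grip_force: 0.0
T [302.7 151.6] 61 [298.  151.3] [307.1 151.8]
T [360.7 215.4] 109 [360.2 206.9] [361.3 223.3]
T [347.4 226.5] 102 [345.7 217.9] [349.  234.4]
S [327.1 144.9] 60 [320.1 142.6] [333.  146.9]
S [330.4 154. ] 66 [323.2 152.2] [336.9 155.6]
pair [360.7 215.4] [327.1 144.9] [ 0.4843 -0.1506  0.0265] [ 0.   0.1 -0.1 -0. ]
pair [347.4 226.5] [330.4 154. ] [ 0.4505 -0.1067  0.0269] [-0.  -0.1  0.1  0. ]
upright ref 0.142 [303.25493696 155.4740369 ] [263.26420812 131.93187628]
upright ref 0.195 [305.44186732 151.51731762] [263.4327074 119.5014071]
```

The left cylinder shows only its cap from above at (303,152), so it's standing. The other two triangulate to neck heights of 27 mm, as they should. Going over the middle one next, then checking the left in the scene view.

```bash
python3 -m crank '[[0.35,-0.2,-0.3,0,0.022],[0.35,-0.37,-0.6,0,0.022],[0.35,-0.37,-0.9,0,0.022],[0.35,-0.37,-0.95,0,0.022],[0.35,-0.37,-0.95,0,0.022]]' 8; python3 -m crank '[[0.35,0,-0.3,0,0],[0.35,0,-0.6,0,0],[0.35,0,-0.89,-0.2,0],[0.35,0,-0.89,-0.5,0],[0.35,0,-0.89,-0.5,0]]'
python3 - <<'E'
from nk import *
T,S=show()
s=get_state();R=cv2.Rodrigues(s['tool_rot'])[0];print(s['position'],np.degrees(np.arctan2(R[1,1],R[0,1])))
a,b=ray('top',345.7,217.9,.03),ray('top',349,234.4,.03);print('M ax',np.degrees(np.arctan2(*(a-b)[[1,0]])))
a,b=ray('top',360.2,206.9,.03),ray('top',361.3,223.3,.03);print('R ax',np.degrees(np.arctan2(*(a-b)[[1,0]])))
E
```

```text
time: 30.18
position: [0.4556, 0.062, 0.2488]
tool_rot: [-0.287, 3.127, 0.003]
ft_force: [0.4, 0.4, -0.3]
grip_width: 0.348
grip_force: 0.0
time: 30.8
position: [0.4522, -0.1126, 0.1447]
tool_rot: [0.294, -3.119, -0.0]
ft_force: [-0.3, 0.9, 0.4]
grip_width: 0.35
grip_force: 0.0
T [302.7 151.6] 61 [298.  151.3] [307.1 151.8]
T [345.6 224.1] 38 [344.2 218. ] [347. 230.]
S [261.8 126.5] 75 [261.8 134. ] [261.8 120. ]
S [327.1 144.9] 60 [320.1 142.6] [333.  146.9]
S [330.5 154.1] 68 [323.2 152.2] [336.8 155.8]
pair [302.7 151.6] [261.8 126.5] [0.6615 0.0419 0.1661] [ 0.1  0.3 -0.4 -0.1]
pair [345.6 224.1] [327.1 144.9] [ 0.4574 -0.09    0.0776] [-0.4 -1.   1.2  0.2]
pair [345.6 224.1] [330.5 154.1] [ 0.4544 -0.1023  0.0288] [ 0.4  1.1 -1.4 -0.2]
[ 0.45599806 -0.11216853  0.14871376] 100.92311898785618
M ax 8.581750456794726
R ax 0.8379841089943011
```

The left cylinder's neck triangulates to (0.662, 0.042, 0.166) and is vertical, so it stands in its bay. Next I lift the knocked one.

```bash
python3 -m crank '[[0.35,-0.045,0.024,0,-0.005],[0.35,-0.045,0.024,-0.3,-0.005],[0.35,-0.045,0.024,-0.6,-0.005],[0.35,-0.045,0.024,-0.69,-0.005],[0.35,-0.045,0.024,-0.69,-0.005]]' 8; python3 -m crank '[[0,0,0,0,0],[0,0,0,0,0],[0,0,0,0,0],[0,0,0,0,0]]'; python3 -m crank '[[0,0.02,0.02,0.1,0],[0,0.05,0.04,0.2,0],[0,0.08,0.07,0.3,0],[0,0.12,0.09,0.4,0],[0,0.17,0.12,0.5,0]]';python3 -m crank '[[0,0.05,0.03,0.1,0],[0,0.1,0.06,0.2,0],[0,0.15,0.09,0.3,0],[0,0.15,0.09,0.4,0],[0,0.15,0.09,0.4,0]]'
python3 - <<'E'
from nk import *
T,S=show()
s=get_state();R=cv2.Rodrigues(s['tool_rot'])[0];print(s['position'],np.degrees(np.arctan2(R[1,1],R[0,1])),s['ft_force'])
E
```

```text
time: 31.52
position: [0.4476, -0.1073, 0.0107]
tool_rot: [-0.251, 3.131, -0.001]
ft_force: [-0.2, 0.1, 0.4]
grip_width: 0.352
grip_force: 0.0
time: 32.02
position: [0.4476, -0.1083, 0.0109]
tool_rot: [-0.247, 3.129, 0.0]
ft_force: [2.3, 0.9, 1.8]
grip_width: 0.228
grip_force: 8.0
time: 32.65
position: [0.4789, -0.0848, 0.1099]
tool_rot: [0.246, -3.129, -0.0]
ft_force: [0.4, 0.7, -2.2]
grip_width: 0.228
grip_force: 9.4
time: 33.28
position: [0.5102, -0.0669, 0.1903]
tool_rot: [-0.247, 3.131, -0.0]
ft_force: [0.4, -0.0, -2.5]
grip_width: 0.222
grip_force: 9.6
T [302.6 151.6] 62 [298.  151.5] [307.  151.7]
S [261.7 126.5] 73 [261.6 134. ] [261.8 120. ]
S [327.  144.9] 59 [320.1 142.6] [332.7 146.8]
pair [302.6 151.6] [261.7 126.5] [0.6615 0.0422 0.1663] [ 0.1  0.3 -0.3 -0.1]
[ 0.5089377  -0.06676329  0.18874081] 99.0001369281594 [ 0.2195107  -0.07443244 -3.03008758]
```

```bash
python3 -m crank '[[0,0.1,0.02,0,-0.0147],[0,0.2,0.04,0,-0.0147],[0,0.31,0.055,0,-0.0147],[0,0.31,0.055,-0.1,-0.0147],[0,0.31,0.055,-0.15,-0.0147]]'; python3 -m crank '[[0,0,0,0,0],[0,0,0,-0.02,0],[0,0,0,-0.035,0],[0,0,0,-0.035,0]]'
python3 - <<'E'
from nk import *
s=get_state();p=s['position'];print(p,s['ft_force'])
im=get_image('scene');g=im.max(2)
m=(g<60).astype(np.uint8)
for t in(-.15,0,.15):
    for z in(0.0,.024): print(t,z,proj('scene',[p[0]+t*(p[2]+.019-z),p[1],z]).round(1))
n,l,st,ce=cv2.connectedComponentsWithStats(m)
for i in range(1,n):
    if 20<st[i,4]<900 and 240<ce[i][0]<340 and 90<ce[i][1]<200: print(st[i],ce[i])
E
```

```text
time: 34.0
position: [0.5702, -0.0557, 0.1573]
tool_rot: [0.101, -3.135, 0.001]
ft_force: [0.1, -0.0, -2.1]
grip_width: 0.226
grip_force: 9.1
time: 34.5
position: [0.5727, -0.0562, 0.1543]
tool_rot: [-0.101, 3.138, -0.0]
ft_force: [-1.5, -0.7, 4.4]
grip_width: 0.228
grip_force: 8.3
[ 0.57269499 -0.05622873  0.15432827] [-1.46061114 -0.74364307  4.37517054]
-0.15 0.0 [300.7 158.5]
-0.15 0.024 [300.3 153.2]
0 0.0 [294.6 156.2]
0 0.024 [294.9 151.3]
0.15 0.0 [288.5 154. ]
0.15 0.024 [289.6 149.3]
[265 122   6  10  27] [267.40740741 126.03703704]
[274 146  12  10  50] [278.92 151.4 ]
[264 158   7  12  35] [266.91428571 163.85714286]
[279 189  17  13 126] [286.33333333 195.30952381]
```

Run:
```python
from nk import *
im=get_image('scene');g=im.max(2)
for r in range(112,168,2): print(r,''.join('#' if v<50 else '+' if v<90 else '-' if v<130 else '.' if v<170 else ' ' for v in g[r,262:320]))
im=get_image('top');g=im.max(2);print(proj('top',[.5727,-.0562,.0]))
for r in range(160,215,2): print(r,''.join('#' if v<50 else '+' if v<90 else '-' if v<130 else '.' if v<170 else ' ' for v in g[r,300:375]))
```

```text
112 ---------------+###################+####++#+--------------
114 -------------+#########################+##----------------
116 +++++++-----+###+#####################+-++++--------------
118 +++++++---++##++++++++###############+--+++---------------
120 .. .+---++++++++++++++++++++++#######+-----+--------------
122 .  .---+#+++++++++++++++++++++#######+---+----------------
124 ---+++###++--++++++++++++++--.-#####++--.-----------------
126 ---+###++++++++++---+++++.     .+++++.          .....-----
128 --+###+++++++++++++++++-...  . .---+-.                    
130 --+++++++++++++++++++-........-------.                    
132 --+++++++++++++++++-...-------------+.                    
134 -----+++++++++++++-...-------------+-..     ....    ...   
136 ------+++++++++++....--------+-------.... .-------+...... 
138 ------+++-++++++-..-------------------.....-------------..
140 ..----++++++-+-.--------------+--++-----------------------
142 -----++++++++---------------------------------------------
144 -------++++++-------+--------....-------------+-----------
146 -------+++++++----+-+--++
[... 2231 characters left out ...]
+++++++++++++++++++--++++......-########+##+++++++++++++++++
200 ++++++++------++++++++++++++++++++++++++++++++##########+##++++++++++++++++
202 ++++++++++++++++++++++++++++++++++++++--++++++############+++++++++++++++++
204 +++++++-------++++++++++++++++++++++++++++++++############+++++++++++++++++
206 +++++++.     -++++++++++++++++++++++++++++++++############+++++++++++++++++
208 +++++++.   .  -++++++++++++++++++++++++++++++############++++++++++++++++++
210 +++++++. .    -++++++++++++++++++++++++++++++############++++++++++++++++++
212 +++++++. . .  -++++++++++++++++++++++++++++++#############+++++++++++++++++
214 +++++++-.    -+++++++++++++++++++++++++++++++############++++++++++++++++++
```

The character map shows the foot near (280,152) against (295,154) if it were upright: it's tilted about 20°, foot toward the rack. I'll butt the foot against the wall and bring the neck up over it.

```bash
python3 -m crank '[[0,0,0,0.02,0],[0,0.05,0.003,0.02,0],[0,0.1,0.006,0.02,0],[0,0.15,0.01,0.02,0],[0,0.18,0.012,0.02,0]]' 6; python3 -m crank '[[0,0.05,0.003,0.01,0],[0,0.1,0.006,0.015,0],[0,0.1,0.006,0.015,0]]';python3 -m crank '[[0,0.04,0.003,0.0,0],[0,0.08,0.006,0.0,0],[0,0.08,0.006,0,0]]'
python3 - <<'E'
from nk import *
im=get_image('scene');g=im.max(2)
s=get_state();p=s['position'];print(proj('scene',[p[0],p[1],.012]))
for r in range(108,164,2): print(r,''.join('#' if v<50 else '+' if v<90 else '-' if v<130 else '.' if v<170 else ' ' for v in g[r,262:310]))
E
```

```text
time: 35.28
position: [0.6106, -0.0533, 0.1587]
tool_rot: [-0.103, 3.136, -0.001]
ft_force: [-0.6, -0.3, 7.0]
grip_width: 0.222
grip_force: 6.4
time: 35.65
position: [0.629, -0.0517, 0.1595]
tool_rot: [-0.103, 3.14, -0.001]
ft_force: [0.3, 0.0, 0.7]
grip_width: 0.048
grip_force: 0.1
time: 36.02
position: [0.6446, -0.0506, 0.1598]
tool_rot: [-0.103, 3.14, -0.0]
ft_force: [-0.2, -0.3, -0.2]
grip_width: 0.006
grip_force: 0.1
[277.30147317 148.42183114]
108 ####################++++++----------------------
110 ++#################+--+++-++--------------------
112 -----+++###########+----------------------------
114 ------------+#######+----+----------------------
116 +++++++-----#######++---+++++++++---------------
118 +++++++---++##+++##+----+++++++++---------------
120 ++-++---++++++++++++----+++++++#+---------------
122 . .---+##++++++++-------++++++++----------------
124 ----++##+++--++----------+++#####-  .....-------
126 ---+###++++++++------------+####++.             
128 --+###++++++++++-----------+##-.    ..          
130 --++++++++++++------------++##-                 
132 --++++++++++++------------++#+-------+.         
134 ---+++++++++------------+-+#+---------------.   
136 ------++++++--------------+++----------------.  
138 ------+++-+---------------+#+++--------------...
140 .-----+++++++------------+##+---+++----------...
142 ------++++++++----------+--+--------+-----------
144 -----+-+++++++----------+. .-----------------+--
146 ----+--++++++--+--------+#+-.-------------------
148 -------+++++++-+-------++#. .-------------------
150 -------++++++++++--++++##+----------------....  
152 -------++++++###########+----------------.      
154 ++----++++++++########++---------------------   
156 +++--+++++++-...++++#+------------------------- 
158 +++--++##-..-...--------------------------------
160 +++-+-+##.     .--.-----------------------------
162 +++-+++##-    .- .--   .------------------------
```

The fingers slid off the neck again, but the body now looks vertical (columns 275–288, foot at rows 150–156). Raise and measure.

```bash
python3 -m crank '[[0,0,0,0.1,0],[0,0,0,0.3,0],[0,0,0,0.5,0],[0,-0.3,0.3,0.5,0],[0,-0.6,0.3,0.5,0]]'; python3 -m crank '[[0.35,-0.3,0.6,0,0],[0.35,-0.3,0.9,0,0],[0.35,-0.3,0.9,0,0],[0.35,-0.3,0.9,0,0]]'
python3 - <<'E'
from nk import *
T,S=show()
X=ray('scene',280.5,153,.012);print(X)
for x,y in((X[0],X[1]),(.6615,.042)): print([ (proj('scene',[x,y,z]).round(1),proj('top',[x,y,z]).round(1)) for z in(.14,.195)])
E
```

```text
time: 36.7
position: [0.5387, 0.0088, 0.2615]
tool_rot: [-0.106, 3.138, 0.0]
ft_force: [-0.3, -0.6, 1.6]
grip_width: 0.003
grip_force: 0.0
time: 37.2
position: [0.4766, 0.1918, 0.2612]
tool_rot: [-0.117, 3.139, 0.004]
ft_force: [-0.2, -1.6, 0.4]
grip_width: 0.321
grip_force: 0.0
T [302.7 151.6] 61 [298.  151.3] [307.1 151.8]
T [336.8 157.1] 59 [332.7 155.7] [341.1 158.6]
T [360.8 215.4] 107 [360.1 206.8] [361.4 223.3]
S [279.6 111.5] 39 [277.4 117.8] [281.1 107.3]
S [261.8 126.6] 76 [261.8 120. ] [261.9 134. ]
S [327.1 144.9] 60 [320.1 142.6] [333.  146.9]
pair [302.7 151.6] [261.8 126.6] [0.6615 0.0418 0.1656] [ 0.1  0.3 -0.4 -0.1]
pair [336.8 157.1] [279.6 111.5] [ 0.6416 -0.0537  0.1794] [-0.1 -0.1  0.2  0. ]
pair [360.8 215.4] [327.1 144.9] [ 0.4844 -0.1509  0.0262] [ 0.   0.  -0.1 -0. ]
[ 0.62073074 -0.03286135  0.012     ]
[(array([281.7, 125.2]), array([327.6, 166.8])), (array([282.3, 112.4]), array([330.8, 163.1]))]
[(array([261.3, 132.5]), array([301.8, 153.8])), (array([261.5, 119.6]), array([304. , 149.7]))]
```

The middle cylinder stands (neck about (0.642, -0.054)), but near the outer limit of its bay. I'll check it while hovering over the right one.

```bash
python3 -m crank '[[0.35,0,-0.3,0,0],[0.35,0,-0.6,0,0],[0.35,0,-0.9,0,0],[0.35,0,-0.95,0,0],[0.35,0,-0.95,0,0]]' 6; python3 -m crank '[[0.35,0,-0.3,0,0],[0.35,0,-0.6,-0.2,0],[0.35,0.04,-0.8,-0.5,0],[0.35,0.04,-0.8,-0.5,0],[0.35,0.04,-0.8,-0.5,0]]'
python3 - <<'E'
from nk import *
T,S=show()
s=get_state();R=cv2.Rodrigues(s['tool_rot'])[0];print(s['position'],np.degrees(np.arctan2(R[1,1],R[0,1])))
for x,y in((.6416,-.0537),(.645,-.055)): print([ (proj('scene',[x,y,z]).round(1),proj('top',[x,y,z]).round(1)) for z in(.14,.195)])
E
```

```text
time: 37.92
position: [0.4788, -0.0057, 0.2605]
tool_rot: [-0.095, 3.139, 0.002]
ft_force: [0.4, 0.5, -0.1]
grip_width: 0.352
grip_force: 0.0
time: 38.55
position: [0.4861, -0.1633, 0.1588]
tool_rot: [0.101, -3.137, 0.001]
ft_force: [-0.0, -0.1, 0.4]
grip_width: 0.351
grip_force: 0.0
T [302.7 151.6] 62 [298.  151.3] [307.1 151.8]
T [336.8 157.3] 56 [332.7 156.2] [341.2 158.4]
S [279.9 114.5] 74 [279.5 122.1] [280.4 107. ]
S [261.8 126.6] 74 [261.7 134. ] [261.8 120. ]
S [326.9 144.8] 59 [320.1 142.7] [332.8 146.7]
pair [302.7 151.6] [261.8 126.6] [0.6615 0.0418 0.1656] [ 0.1  0.3 -0.4 -0.1]
pair [336.8 157.3] [279.9 114.5] [ 0.6432 -0.057   0.1642] [ 0.1  0.2 -0.2 -0. ]
[ 0.48751339 -0.16233511  0.1604545 ] 93.84936076552502
[(array([279.4, 120.6]), array([334.3, 159.7])), (array([279.9, 107.9]), array([337.8, 155.8]))]
[(array([278.7, 120.1]), array([334.7, 158.6])), (array([279.2, 107.4]), array([338.2, 154.6]))]
```

The middle one is vertical, with its neck at (0.643, -0.057, 0.164). Next I grip the right one and push it to the wall.

```bash
python3 -m crank '[[0.35,-0.015,0.057,-0.2,0],[0.35,-0.015,0.057,-0.5,0],[0.35,-0.015,0.057,-0.752,0],[0.35,-0.015,0.057,-0.752,0],[0.35,-0.015,0.057,-0.752,0]]' 8; python3 -m crank '[[0,0,0,0,0],[0,0,0,0,0],[0,0,0,0,0],[0,0,0,0,0]]'; python3 -m crank '[[0,0.05,0.003,0.01,0],[0,0.1,0.006,0.01,0],[0,0.15,0.01,0.01,0],[0,0.2,0.013,0.01,0],[0,0.22,0.014,0.01,0]]'; python3 -m crank '[[0,0.02,0.001,0,0],[0,0.03,0.002,0,0],[0,0.03,0.002,0,0]]'
```

```text
time: 39.28
position: [0.4858, -0.1522, 0.0118]
tool_rot: [-0.104, 3.137, -0.0]
ft_force: [-0.4, -0.1, -0.1]
grip_width: 0.35
grip_force: 0.0
time: 39.78
position: [0.485, -0.1527, 0.0104]
tool_rot: [-0.102, 3.137, -0.001]
ft_force: [1.3, -1.7, 2.2]
grip_width: 0.225
grip_force: 7.9
time: 40.4
position: [0.5284, -0.1496, 0.0114]
tool_rot: [0.103, -3.14, 0.001]
ft_force: [-3.9, -1.2, 4.6]
grip_width: 0.228
grip_force: 7.9
time: 40.78
position: [0.5314, -0.1496, 0.0109]
tool_rot: [0.1, -3.136, -0.001]
ft_force: [-8.5, -0.3, 5.4]
grip_width: 0.227
grip_force: 8.0
```

```bash
python3 -m crank '[[0,-0.02,0,0.107,0],[0,-0.018,0,0.21,0],[0,0.0,0,0.307,0],[0,0.031,0.002,0.4,0],[0,0.077,0.005,0.482,0]]'; python3 -m crank '[[0,0.058,0.004,0.07,0],[0,0.127,0.008,0.127,0],[0,0.208,0.013,0.173,0],[0,0.297,0.019,0.204,0],[0,0.297,0.019,0.204,0]]'
python3 - <<'E'
from nk import *
s=get_state();p=s['position'];print(p,s['ft_force'],s['grip_width'])
show()
E
```

```text
time: 41.4
position: [0.55, -0.148, 0.1094]
tool_rot: [-0.103, 3.139, 0.0]
ft_force: [0.3, 0.2, -1.9]
grip_width: 0.228
grip_force: 8.2
time: 42.02
position: [0.6104, -0.1443, 0.1501]
tool_rot: [-0.104, 3.138, -0.002]
ft_force: [-1.8, -0.3, 6.0]
grip_width: 0.224
grip_force: 8.1
[ 0.61038695 -0.14434878  0.15005814] [-1.75208127 -0.27931156  5.97244743] 0.22424911273606293
T [302.7 151.6] 61 [298.  151.3] [307.1 151.8]
T [336.3 157. ] 52 [333.8 160.8] [338.6 153.4]
S [303.2 104.6] 35 [300.1 109.4] [305.6 100.8]
S [280.  114.2] 72 [279.5 122. ] [280.4 107. ]
S [261.8 126.6] 75 [261.7 120. ] [261.9 134. ]
pair [302.7 151.6] [261.8 126.6] [0.6615 0.0418 0.1656] [ 0.1  0.3 -0.4 -0.1]
pair [336.3 157. ] [280.  114.2] [ 0.643  -0.0553  0.1668] [ 0.2  0.4 -0.5 -0.1]
```

```bash
python3 -m crank '[[0,0.0,0,0.02,0],[0,0.05,0.003,0.025,0],[0,0.1,0.006,0.03,0],[0,0.15,0.01,0.03,0],[0,0.15,0.01,0.03,0]]';  python3 -m crank '[[0,0.04,0.003,0,0],[0,0.08,0.006,-0.003,0],[0,0.11,0.008,-0.008,0],[0,0.13,0.008,-0.01,0],[0,0.13,0.008,-0.01,0]]'
python3 - <<'E'
from nk import *
s=get_state();p=s['position'];print(p,s['ft_force'],s['grip_width'])
show()
print([ (proj('scene',[p[0],p[1],z]).round(1),proj('top',[p[0],p[1],z]).round(1)) for z in(.14,.195)])
E
```

```text
time: 42.75
position: [0.6403, -0.1425, 0.1555]
tool_rot: [-0.103, 3.138, -0.001]
ft_force: [-0.5, 0.5, 4.3]
grip_width: 0.223
grip_force: 8.6
time: 43.38
position: [0.6645, -0.1407, 0.1521]
tool_rot: [0.102, -3.139, -0.0]
ft_force: [-0.6, 0.4, -0.1]
grip_width: 0.007
grip_force: 0.0
[ 0.66453108 -0.14068093  0.15208828] [-0.60873956  0.35844732 -0.12959539] 0.006807252736833421
T [302.8 151.5] 62 [298.1 151.9] [307.2 151.2]
T [335.1 158.3] 31 [332.8 154.7] [337.2 161.5]
S [291.1 101.2] 74 [289.2 108.8] [292.7  94.7]
S [279.9 114.4] 70 [279.5 122. ] [280.2 107.9]
S [261.8 126.6] 74 [261.7 134. ] [261.8 120. ]
pair [302.8 151.5] [261.8 126.6] [0.6619 0.0414 0.1653] [ 0.1  0.3 -0.4 -0.1]
pair [335.1 158.3] [279.9 114.4] [ 0.6395 -0.0508  0.1695] [ 0.   0.1 -0.1 -0. ]
[(array([285.1, 107.2]), array([363.2, 151.6])), (array([285.7,  94.7]), array([367.8, 147.3]))]
```

The right one leans about 12° toward the robot, propped by the closed fingers behind its neck. I raise slowly so it can drop upright.

```bash
python3 -m crank '[[0,0,0,0.03,0],[0,0,0,0.07,0],[0,0,0,0.12,0],[0,0,0,0.18,0],[0,0,0,0.25,0]]';  python3 -m crank '[[0,0,0,0.1,0],[0,0,0,0.25,0],[0,-0.2,0,0.25,0],[0.3,-0.5,0,0.25,0],[0.3,-0.7,0,0.25,0]]';python3 -m crank '[[0.3,-0.2,0,0,0],[0.3,-0.2,0,0,0]]'
python3 - <<'E'
from nk import *
s=get_state();p=s['position'];print(p,s['ft_force'],s['grip_width'])
show()
for x,y in((.669,-.145),): print([ (proj('scene',[x,y,z]).round(1),proj('top',[x,y,z]).round(1)) for z in(.14,.195)])
E
```

```text
time: 44.1
position: [0.6645, -0.1408, 0.2038]
tool_rot: [-0.102, 3.14, 0.0]
ft_force: [-0.5, 0.3, 0.5]
grip_width: 0.004
grip_force: 0.0
time: 44.72
position: [0.5225, -0.1419, 0.2534]
tool_rot: [0.1, -3.14, -0.001]
ft_force: [-0.4, 1.0, 1.7]
grip_width: 0.153
grip_force: 0.0
time: 44.98
position: [0.4828, -0.1416, 0.2542]
tool_rot: [-0.1, 3.137, 0.009]
ft_force: [-0.1, 0.4, 1.0]
grip_width: 0.286
grip_force: 0.0
[ 0.48275256 -0.14160042  0.25417831] [-0.05750995  0.41531549  0.99062908] 0.28583545672417626
T [302.7 151.6] 61 [298.  151.3] [307.1 151.8]
T [336.7 157.3] 56 [333.  157.4] [341.  157.2]
T [368.9 157.1] 59 [367. 161.] [370.8 152.9]
S [291.3 101.6] 68 [289.3 108.8] [293.3  94.8]
S [279.8 114.3] 73 [279.3 122.1] [280.4 107. ]
S [261.8 126.7] 76 [261.7 119.9] [262. 134.]
pair [302.7 151.6] [261.8 126.7] [0.6616 0.0417 0.1651] [ 0.1  0.3 -0.4 -0.1]
pair [336.7 157.3] [279.8 114.3] [ 0.6431 -0.0564  0.1654] [ 0.1  0.1 -0.2 -0. ]
pair [368.9 157.1] [291.3 101.6] [ 0.6426 -0.1493  0.1673] [-0.1 -0.3  0.4  0.1]
[(array([284.6, 106.3]), array([364.5, 150.1])), (array([285.2,  93.9]), array([369.2, 145.8]))]
```

Run:
```python
from nk import *
ch=lambda px:''.join('o' if (p[0]>p[2]*1.6 and p[0]>80) else '#' if max(p)<50 else '+' if max(p)<90 else '-' if max(p)<130 else '.' if max(p)<165 else ' ' for p in px.astype(int))
im=get_image('scene')
for r in range(90,165,2): print(r,ch(im[r,250:325]))
im=get_image('top')
for r in range(138,192,2): print(r,ch(im[r,280:390]))
```

```text
90 ---------------------------------------------------------------------------
92 ---------------------------------------------------------------------------
94 ---------------------------------------------------------------------------
96 ---------------------------------------ooo--oo-----------------------------
98 ----------------------------------------oooooo-----------------------------
100 ----------------------------------------ooooo------------------------------
102 ---------------------------------------oooo+-------------------------------
104 ---------------------------------------oooo--------------------------------
106 -----------------------------+--+-----oooo++-------------------------------
108 ---------------------------ooooooo-. .oooo---------------------------------
110 ---------------------------ooooooo..  .----+-------------------------------
112 ---------------------------+ooooo-......----+------------------------------
114 - -+++++++---------------+#+ooooo----...----+------------------------------
116 ..+++++++++++++++++-----###+ooooo----------++----------------
[... 4339 characters left out ...]
... ......
180 .......... -++++++-...................+++++++++++++++. .......-..----++++++++-. ..............................
182 ............ .--. .................... -++++++++++++. .............. -+-+++++. ..... . ........... ...........
184 ....................................... .+++++++++. ...............  -+++-+++.  ..... ....... .............  .
186 ......................................... .++++-. .......... .......  .--+--.   .. ...................... .-##
188 ..... .....................................     ..... ..................   ..  .............       .... ..+###
190 .............. .................. ......................... ...  .. .  ......... ..   ......--++++..   .+#####
```

The right cylinder is still leaning toward the robot: its foot is at the wall and its neck at x 0.643 instead of about 0.668. I push its neck gently toward the wall with closed fingers.

```bash
python3 -m crank '[[0,0.2,-0.038,0,0],[0,0.4,-0.038,0,0],[0,0.58,-0.038,0,0],[0,0.58,-0.038,-0.25,0],[0,0.58,-0.038,-0.495,0]]';python3 -m crank '[[0,0,0,0,0],[0,0.03,0.002,0,0],[0,0.06,0.004,0,0],[0,0.09,0.006,0,0],[0,0.12,0.008,0,0]]';python3 -m crank '[[0,0.03,0.002,0,0],[0,0.06,0.004,0,0],[0,0.09,0.006,0,0],[0,0.09,0.006,0,0]]'
python3 - <<'E'
from nk import *
s=get_state();p=s['position'];print(p,s['ft_force'],s['grip_width'])
show()
E
```

```text
time: 45.8
position: [0.6019, -0.1489, 0.1512]
tool_rot: [0.103, -3.138, 0.005]
ft_force: [0.8, 0.3, 0.3]
grip_width: 0.009
grip_force: 0.0
time: 46.42
position: [0.6255, -0.1467, 0.1546]
tool_rot: [-0.103, 3.138, 0.0]
ft_force: [-0.3, 0.3, 0.1]
grip_width: 0.004
grip_force: 0.0
time: 46.92
position: [0.6429, -0.1455, 0.1536]
tool_rot: [0.103, -3.14, 0.0]
ft_force: [0.4, -0.3, 0.5]
grip_width: 0.005
grip_force: 0.0
[ 0.64289013 -0.14546125  0.15357359] [ 0.4469555  -0.31506101  0.4894357 ] 0.00519968307196316
T [302.7 151.6] 61 [298.  151.3] [307.1 151.8]
T [335.9 157.9] 41 [332.5 155.8] [339.4 160. ]
S [280.8 111.8] 93 [278.3 121.8] [283.4 101.6]
S [261.7 126.6] 73 [261.7 134. ] [261.7 120. ]
pair [302.7 151.6] [261.7 126.6] [0.6617 0.0418 0.1656] [ 0.1  0.3 -0.3 -0.1]
pair [335.9 157.9] [280.8 111.8] [ 0.6376 -0.0511  0.1814] [ 0.1  0.3 -0.4 -0.1]
```

```bash
python3 -m crank '[[0,-0.1,0,0,0],[0,-0.3,0,0.1,0],[0.3,-0.4,0,0.4,0],[0.35,-0.7,0,0.5,0],[0.35,-0.7,0,0.5,0]]';python3 -m crank '[[0.35,-0.1,0,0,0],[0.35,-0.1,0,0,0]]'
python3 - <<'E'
from nk import *
s=get_state();p=s['position'];print(p,s['grip_width'])
show()
ch=lambda px:''.join('o' if (p[0]>p[2]*1.6 and p[0]>80) else '#' if max(p)<50 else '+' if max(p)<90 else '-' if max(p)<130 else '.' if max(p)<165 else ' ' for p in px.astype(int))
im=get_image('scene')
for r in range(84,140,2): print(r,ch(im[r,265:305]))
im=get_image('top')
for r in range(138,180,2): print(r,ch(im[r,320:385]))
for x,y in((.668,-.145),): print([ (proj('scene',[x,y,z]).round(1),proj('top',[x,y,z]).round(1)) for z in(.14,.195)])
E
```

```text
time: 47.65
position: [0.5007, -0.1467, 0.2561]
tool_rot: [-0.1, 3.133, 0.015]
ft_force: [0.2, -0.0, 0.4]
grip_width: 0.264
grip_force: 0.0
time: 47.9
position: [0.4819, -0.1453, 0.2534]
tool_rot: [-0.103, 3.139, 0.004]
ft_force: [0.9, 0.6, 0.4]
grip_width: 0.342
grip_force: 0.0
[ 0.48193665 -0.14530573  0.25342036] 0.3418988150806533
T [367.3 145.9] 61 [363.1 147.3] [371.5 144.6]
T [302.7 151.6] 62 [298.  151.3] [307.1 151.8]
T [336.8 157.2] 56 [332.7 156. ] [340.9 158.4]
S [281.9 107. ] 140 [278.4 121.9] [285.2  93. ]
S [261.8 126.7] 75 [261.7 119.9] [261.9 134. ]
pair [367.3 145.9] [281.9 107. ] [ 0.6859 -0.158   0.1235] [-0.1 -0.2  0.2  0. ]
pair [302.7 151.6] [261.8 126.7] [0.6616 0.0417 0.1651] [ 0.1  0.3 -0.4 -0.1]
pair [336.8 157.2] [281.9 107. ] [ 0.6343 -0.0495  0.2041] [ 0.2  0.5 -0.6 -0.1]
84 ----------------------------------------
86 ----------------------------------------
88 ----------------------------------------
90 ----------------------------------------
92 ----------------------------------------
94 ----------------.oo-oo.-----------------
96 ---------------+oooo
[... 1831 characters left out ...]
###-+##+++++++++++++++.-######+-. .........
164 ++++++---++++++++---+##########+++++++++####.-++##-.  . .........
166 +++++++--++++++++--++#+--##################-.-+#-. ....  ... . ..
168 ++++++++++++++++++++#-. -++#######++#++++-. . --... ... ... .....
170 +++++++++++++++++-.-+. . -++++++++++++++. .. .-.  ...............
172 +++++++++++++++#+. -. ... -++++++++++++-. ... -. ................
174 ##+++++++++++###+. -+.....  -+++++++-.  ....... .................
176 #####+++++#####+-.  ........ .++++. .............................
178 ######+++++++--..... ..... ..      .. .. ............. ..........
[(array([284.8, 106.4]), array([364.6, 150.4])), (array([285.4,  93.9]), array([369.2, 146.1]))]
```

The right one now stands upright (cap at (284,95), directly over its body). The middle one is about 50 mm from the wall, so I take it firmly by the neck, lift slightly and set it closer.

```bash
python3 -m crank '[[0.55,0.2,0.2,0,0],[0.55,0.4,0.44,0,0],[0.55,0.6,0.44,0,0],[0.55,0.805,0.44,0,0],[0.55,0.805,0.44,0,0]]' 20; python3 -m crank '[[0.55,0,0,0,0],[0.55,0,0,-0.2,0],[0.55,0,0,-0.4,0],[0.55,0,0,-0.53,0],[0.55,0,0,-0.53,0]]'; python3 -m crank '[[0,0,0,0,0],[0,0,0,0,0],[0,0,0,0,0],[0,0,0,0,0]]'
```

```text
time: 48.72
position: [0.6457, -0.0571, 0.25]
tool_rot: [0.104, -3.135, 0.009]
ft_force: [-0.4, 0.9, 0.6]
grip_width: 0.549
grip_force: 0.0
time: 49.35
position: [0.6415, -0.0571, 0.1464]
tool_rot: [0.102, -3.137, -0.002]
ft_force: [0.4, -0.4, 0.1]
grip_width: 0.555
grip_force: 0.0
time: 49.85
position: [0.6443, -0.0574, 0.149]
tool_rot: [-0.103, 3.138, 0.001]
ft_force: [-0.1, 0.8, 5.4]
grip_width: 0.297
grip_force: 20.0
```

```bash
python3 -m crank '[[0,0,0,0.02,0],[0,0,0,0.03,0],[0,0,0,0.03,0],[0,0.045,0.003,0.03,0],[0,0.09,0.006,0.03,0]]'; python3 -m crank '[[0,0,0,0,0],[0,0,0,0,0],[0,0,0,-0.015,0],[0,0,0,-0.03,0],[0,0,0,-0.03,0]]'
```

```text
time: 50.48
position: [0.6623, -0.0561, 0.1536]
tool_rot: [-0.103, 3.14, 0.0]
ft_force: [-0.2, 0.8, -2.6]
grip_width: 0.298
grip_force: 19.9
time: 51.1
position: [0.6621, -0.0564, 0.1489]
tool_rot: [-0.103, 3.138, 0.001]
ft_force: [-0.1, 0.9, 4.3]
grip_width: 0.299
grip_force: 20.0
```

Lifted (2.6 N), moved and set down. Release, back away and check everything.

```bash
python3 -m crank '[[0.35,0,0,0,0],[0.55,0,0,0,0],[0.55,0,0,0,0],[0.55,0,0,0.2,0],[0.55,0,0,0.5,0]]'; python3 -m crank '[[0.55,-0.3,0,0.1,0],[0.55,-0.6,0,0.1,0],[0.55,-0.9,0,0.1,0],[0.55,-0.9,0,0.1,0],[0.55,-0.9,0,0.1,0]]'
python3 - <<'E'
from nk import *
print(get_state()['position'],get_state()['time'])
show()
ch=lambda px:''.join('o' if (p[0]>p[2]*1.6 and p[0]>80) else '#' if max(p)<50 else '+' if max(p)<90 else '-' if max(p)<130 else '.' if max(p)<165 else ' ' for p in px.astype(int))
im=get_image('scene')
for r in range(90,160,3): print(r,ch(im[r,250:310]))
for x,y in((.668,-.145),(.662,-.0565),(.6615,.042)): print([ (proj('scene',[x,y,z]).round(1),proj('top',[x,y,z]).round(1)) for z in(.14,.195)])
# bystanders, regulator, key : change since start
a=np.load('pics/top0.npy').astype(int);b=get_image('top').astype(int)
for n,u in(('tin',(135,175,160,202)),('cutters',(105,205,140,255))): print(n,np.abs(a-b)[u[1]:u[3],u[0]:u[2]].mean())
m=(b.max(2)<45).astype(np.uint8);m2=np.zeros_like(m);m2[180:245,242:265]=m[180:245,242:265]
n,l,st,ce=cv2.connectedComponentsWithStats(m2);[print('key dark',st[i],ce[i],ray('top',*ce[i],.06)) for i in range(1,n) if st[i,4]>15]
for r in range(200,250,2): print(r,ch(b[r,160:215].astype(np.uint8)))
E
```

```text
time: 51.72
position: [0.6602, -0.056, 0.2467]
tool_rot: [0.102, -3.136, 0.0]
ft_force: [1.5, 0.3, 1.3]
grip_width: 0.546
grip_force: 0.0
time: 52.35
position: [0.4807, -0.0561, 0.2677]
tool_rot: [-0.104, 3.139, 0.008]
ft_force: [0.2, -0.0, 0.0]
grip_width: 0.549
grip_force: 0.0
[ 0.48074629 -0.05605453  0.26772418] 52.35
T [367.3 145.9] 61 [363.1 147.3] [371.5 144.6]
T [336.1 151.1] 61 [333.5 154.6] [338.7 147.5]
T [302.7 151.6] 62 [298.  151.3] [307.1 151.8]
S [283.9  99.8] 70 [283.4 107.1] [284.4  93. ]
S [275.7 112.6] 67 [275.3 120.1] [276. 106.]
S [261.8 126.7] 75 [261.7 120. ] [261.9 134. ]
pair [367.3 145.9] [283.9  99.8] [ 0.6751 -0.1473  0.1659] [ 0.1  0.1 -0.2 -0. ]
pair [336.1 151.1] [275.7 112.6] [ 0.6605 -0.0553  0.1675] [ 0.1  0.3 -0.4 -0.1]
pair [302.7 151.6] [261.8 126.7] [0.6616 0.0417 0.1651] [ 0.1  0.3 -0.4 -0.1]
90 -------------------------------------------------------+####
93 ---------------------------------ooo-------------------+####
96 ------------------------------+ooooooo+--------------------+
99 --------------------------------+ooo++----------------------

[... 2533 characters left out ...]
        -##+--+##++##-.         -###+.  
228 .   -++++---+.          .-+--+#####.         .-#-..-.  
230  .  -++--..---...        .---+#-.            .+#-.--.  
232           .----.  .      .--++.           .--+#+-.-+.  
234   ...  .  ------+.         -++.        ..  -###-..--. .
236       ..  .----.-++...      ..          .+#+++-...--.  
238     . .   ----.--.-+#-...   ..  ..  .-++#++++-..-.-.   
240 .  .  .  .--------.-++#####+---++#####++++++--.-..-.   
242 . .      .-----------.+###+++++######+#++-.-.---.--. . 
244    .. .  ----.-------.-++++##++++####-.....-.-.----.  .
246          .---.----------+++#+++###+#-.--.-----.----.   
248 .   .    .-------.--------...-..-..--.--------.-.--.  .
```

```bash
python3 -c "
from bench import close_job
print(close_job())"
```

```text
the job is handed in; nothing more can be done
None
```

The job is handed in, though I don't have the judge's verdict: by my last measurements all three cylinders stand upright in their bays, the pointer is on the mark with the jam nut at its stop, the key lies in its tray, and I never went near the tin or the side cutters.

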